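# Hold the light viewer's sprung shutter half open over a test plate

## Robot

A 6-joint arm with a two-finger parallel gripper is mounted at the origin on the work surface. World frame = base frame: x ahead of the robot, y to its left, z up, the work surface at z = 0. Lengths are in m, angles in degrees, forces in N, time in s.
With the tool pointing down it reaches from about 0.4 to 0.825 m from the base axis. Payload 7 kg.
Tool frame: the origin (TCP) lies midway between the tips of the shut fingers; the grasp point (between the pads) lies 19 mm behind it; z points along the fingers, y is the direction in which the jaws open and shut (so a half turn about z gives the same grasp; the last joint's range is limited). The gripper opens to 88 mm and grips with 3 to 60 N. Pads are 19 mm wide; open, the fingers measure 130 mm over their backs; the gripper's body (78 mm by 193 mm) begins 47 mm behind the grasp point.
Start: joints at [87.84, 20.546, 0.682, 0, -70.136, -16.507], TCP at [0.216, 0.639, 0.204] pointing down, gripper open.
Joint ranges: [-176.03, 176.03], [-82.01, 121.73], [-58.28, 71.71], [-173.87, 95.51], [-174.79, -0.11], [-173.66, 173.66]. Speed limits (degrees/s): [136.94, 136.94, 172.46, 180, 180, 180].

## Interface

Orientations are given as [roll, pitch, yaw] about the fixed x, y, z axes, in that order (R = Rz(yaw) Ry(pitch) Rx(roll)).
In Python, from plant import get_state, capture, close_job gives the robot as it stands.
- The arm moves only by the tool apply_moves, never from a script. Its argument "commands" is a list of rows, each an object with "grip": the opening, from 0 (shut) to 1 (fully open); "dp": the shift along the tool's x, y, z in mm, a list of three; "yaw": the turn about the tool's z in rad. A call has 1 to 12 rows; each row is the pose to reach, as a shift and turn from the pose commanded when the call began, along the tool's axes at that moment; what a row does not reach only later rows make up. A row lasts 1/8 s, in which the tool goes at most 62.5 mm and 10.7 degrees, less where a joint would pass 70% of its speed; a pose out of reach is approached as far as the arm can. A call with a gripper value outside its range is refused whole. The fingers move at their own pace and stop on an object; "newtons" is the grip in N (left out, the last holds). Time passes only in rows, so rows that repeat a pose let the fingers close. It gives the time, the measured TCP pose, the force and the opening at its end, in the units of the state.
- get_state(): the state, without advancing time (a new reading comes with each control period).
- capture(name): name is "side" or "top" or "wrist"; returns a dict with "color" (384x512x3 uint8, red, green, blue), "camera_matrix" (3x3 intrinsics, pixels), "xyz" and "rotation" of the camera in the world; the wrist camera has in their place "T_tool_cam" (4x4, takes a point from camera to tool coordinates, whose origin is the TCP and whose axes are the flange's). Camera axes: x right, y up, looking along -z (the intrinsics and any distortion apply to the point x, -y, -z); pixel columns grow to the right and rows downward; lengths in m; the calibration is good to about 2 mm. A picture is of the moment at which its call begins: read the wrist's pose just before it. There is no depth.
- close_job(): hands the job in, once; it reports no verdict.
The state is a dict: "time_s": time; "joints": joint angles; "qd": joint speeds; "joint_torque": joint torques, N m; "tcp_pos": TCP position; "eef_rot": TCP orientation; "contact_force": force on the tool from outside, world axes, zero at the start; "moment": the same for the moment, N m; "gripper_width": finger opening in m.
Only numpy, scipy, OpenCV 4.12 (cv2) and the standard library are available. Lean on these libraries where they do the work, as an engineer would, in place of code of your own. Each camera call takes 0.05 s, during which the arm holds its last target.

## Task

Slide the spatula-like lifter under the white glass test plate on the low rack, carry the plate on its blade to the light viewer and lay it across the viewer's two dark rails, centred over the window and square to them; the gripper must not touch the glass, and the other things on the bench stay where they are. Take the lifter out, stand it back on the bench clear of the viewer and let go of it. Only then slide the tab of the viewer's sprung shutter away from you to half its travel and keep it there with the gripper: the job finishes while the gripper is still holding the shutter half open.

Things in the scene. Friction and masses are not known exactly. Their poses are not given: they have to be found in the camera images.
- lifter_grip (a point): Lifter: cranked steel spatula of about 160 g, standing on the bench between rack and viewer. Point: middle of its black grip bar, 42 mm above the lifter's underside. x runs along the lifter to the blade tip, z up. Bar: 90 mm long (x -45 to 45), 20 wide, 24 tall. A foot 30 mm wide at its rear end (x -45 to -33) goes down to the level of the blade's underside.
- lifter_blade (a point): Middle of the lifter's flat steel blade, at its underside: 92 mm ahead (x) of lifter_grip and 42 mm lower; same axes. Blade 68 mm long (x), 44 mm wide, 3 mm thick; a sloping neck rises from its rear edge to the bar.
- plate_center (a point): Test plate: flat white opal glass plate, 60 mm (x) x 100 mm (y) x 5 mm, about 90 g, lying loose across the two rails of the rack. Point: its centre. Its x runs along the rails, roughly away from the robot.
- rack_slot (a point): Low steel drying rack, fixed: base sheet 90 x 100 mm, 4 mm thick, and two parallel rails 90 mm long, 14 mm wide, tops 26 mm above the bench; the 64 mm clear gap between them runs along x (roughly away from the robot), open at both ends. Point: centre of the rack, level with the rail tops. Rack and viewer may stand either way round, one left, one right.
- viewer: Light viewer, fixed: white box, its top 40 mm above the bench. Origin on the bench under the stage centre; x roughly away from the robot, y left. The box spans x -50 to 105 mm, y -105 to 60 mm. Its light window (60 x 48 mm, round x = y = 0) is covered by the steel shutter inside.
- stage_center (a point): Where the plate's centre belongs on the viewer: over the window, 64.5 mm above the bench; axes as the viewer's. Two dark rails, 90 mm long (x -45 to 45), 14 mm wide, stand 22 mm above the box top (62 mm above the bench); the 64 mm clear gap between them runs along x, open at both ends.
- shutter_tab (a point): Shutter tab: upright aluminium post 16 mm (x) x 20 mm (y) in a slot in the viewer's top, rising from there to 80 mm above the bench. Point: on its axis, 65 mm above the bench; moves with it; axes as the viewer's. In the viewer's frame y = -85 mm; x = -35 mm shut, -5 at half travel (longest of three tick marks beside the slot), +25 fully open.
- shutter (a joint): Travel of the sprung shutter in m: 0 shut (where its spring keeps it), 0.030 half, 0.060 fully open; it grows as the tab slides along the stage's +x, away from the robot. The spring pushes back with about 3 N when shut, 7.5 N at half and 12 N fully open, and shuts it when let go.
- cream_jar: Bystander: small white screw-lid jar, 52 mm across, 60 mm tall, beyond the middle of the work area. Origin at the centre of its underside.
- beaker: Bystander: glass beaker, 72 mm across, 90 mm tall, at the left. Origin at the centre of its underside.
- white_bottle: Bystander: white bottle with a blue cap, 60 mm across, 150 mm tall, far left. Origin at the centre of its underside.
- green_cap_bottle: Bystander: white bottle with a green cap, 64 mm across, 160 mm tall, far right. Origin at the centre of its underside.
- spoon: Bystander: steel spoon, 160 mm long, lying at the right.
- weight: Bystander: brass weight, 36 mm across, 35 mm tall, near left. Origin at the centre of its underside.
Things that resemble listed ones, but are neither listed nor needed, are in the scene too. What is shaped like the part that bears lifter_grip but pink is not meant.

How it is judged:
By the outcome, as a careful person would: the job done as asked, in the order asked, and still so for the second after the job is handed in, while the arm keeps its last pose, push and grip.
It also fails if it takes over 64 s, if anything falls off the work surface, if the arm or the gripper's body presses on something with over 40 N, if the wrist force passes 120 N, or if a joint passes its speed limit or range.

## Working session

There is one attempt and no reset: what is moved stays moved. The work goes in short steps, Python scripts to look and compute and a tool call to move; the robot and the scene stay as the last step left them, time stands still between calls to the robot, and variables do not carry over. Pictures are saved under pics/ and viewed, and the job is handed in when it is done.

Besides the shell and the picture viewer there is one more tool, called after "Request:" by a JSON object that holds its "op" and its "data", one argument or row to a line. apply_moves: Moves the arm, as the interface text tells. Its arguments: {"type":"object","properties":{"commands":{"type":"array","items":{"type":"object","properties":{"grip":{"type":"number"},"dp":{"type":"array","items":{"type":"number"}},"yaw":{"type":"number"}}}},"newtons":{"type":"number"}},"required":["commands"]}

```bash
ls; mkdir -p pics
python3 - <<'E'
from plant import get_state,capture
import cv2,pickle
s=get_state();print(s)
for n in("side","top","wrist"):
    c=capture(n);cv2.imwrite(f"pics/a_{n}.png",c["color"][:,:,::-1]);
    pickle.dump(c,open(f"a_{n}.pkl","wb"))
    print({k:v for k,v in c.items() if k!="color"})
E
```

```text
pics
{'time_s': 0.0, 'joints': array([ 8.78384671e+01,  2.05905159e+01,  6.35255532e-01, -2.05222641e-02,
       -7.01352234e+01, -1.65059617e+01]), 'qd': array([ 0.07356257, -0.04784809, -0.03023682, -0.01569921,  0.02960708,
       -0.03136366]), 'joint_torque': array([ 4.12254713e-04, -5.82725966e+01,  2.93059534e+01,  6.99706256e+00,
        6.86616695e-03, -1.69444907e-04]), 'tcp_pos': array([0.21591945, 0.63899413, 0.20274308]), 'eef_rot': array([ 1.79907763e+02, -7.21296801e-03, -1.86744775e+01]), 'contact_force': array([-0.21561047,  1.55158193, -1.34712471]), 'moment': array([ 0.02337608, -0.01658942,  0.0054082 ]), 'gripper_width': 0.08750352768851934}
{'camera_matrix': array([[474.4643963 ,   0.        , 244.78557462],
       [  0.        , 474.4643963 , 196.10433189],
       [  0.        ,   0.        ,   1.        ]]), 'xyz': array([0.10674038, 0.69713041, 1.05208023]), 'rotation': array([ 3.98968210e+01,  1.43200764e-01, -1.50422286e+02])}
{'camera_matrix': array([[434.81190536,   0.        , 259.14499426],
       [  0.        , 434.81190536, 194.42497155],
       [  0.        ,   0.        ,   1.        ]]), 'xyz': array([ 0.42022849, -0.0223612 ,  1.39347994]), 'rotation': array([  4.80277253,   0.55739991, -91.22381328])}
{'camera_matrix': array([[291.74872663,   0.        , 257.75851462],
       [  0.        , 291.74872663, 193.2648341 ],
       [  0.        ,   0.        ,   1.        ]]), 'T_tool_cam': array([[ 4.97107375e-04,  9.54241605e-01,  2.99036307e-01,
         8.13816391e-02],
       [ 9.99999217e-01, -8.17756868e-04,  9.47144658e-04,
         3.86462630e-04],
       [ 1.14834383e-03,  2.99035602e-01, -9.54241264e-01,
        -1.81674675e-01],
       [ 0.00000000e+00,  0.00000000e+00,  0.00000000e+00,
         1.00000000e+00]])}
```

View pics/a_side.png

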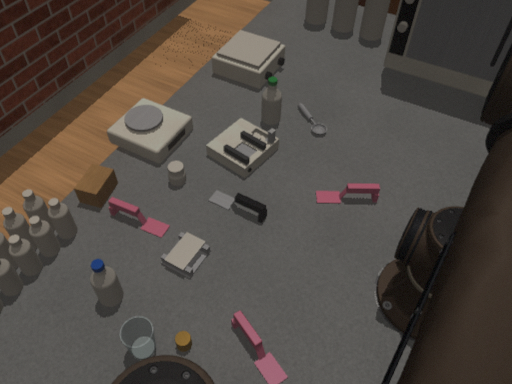

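View pics/a_top.png

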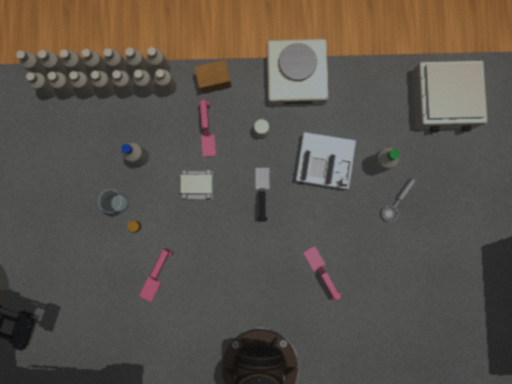

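View pics/a_wrist.png

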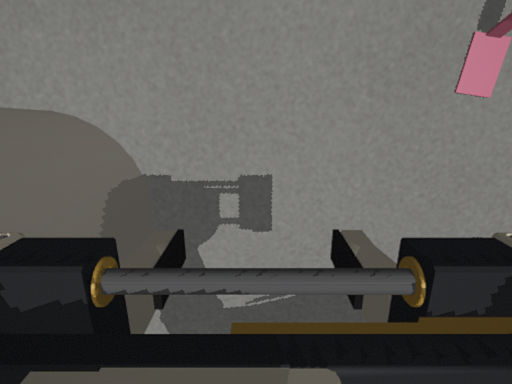

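Candidates in the top view:
- **Lifter:** the black-gripped one at (262,195). The pink ones at (206,128), (157,275) and (322,275) are excluded.
- **Plate and rack:** (196,185). The scale at (297,72) and the box at (452,92) are lookalikes.
- **Viewer:** (326,160), with two dark rails and a tab.

Next is an enlarged crop to check these.

```bash
cat > h.py <<'E'
import numpy as np,cv2,pickle
from scipy.spatial.transform import Rotation as R
def Rm(rpy): return R.from_euler('xyz',rpy,degrees=True).as_matrix()
def cam(c,st=None):
    if 'xyz' in c: return c['camera_matrix'],Rm(c['rotation']),np.array(c['xyz'])
    T=np.eye(4);T[:3,:3]=Rm(st['eef_rot']);T[:3,3]=st['tcp_pos']
    M=T@c['T_tool_cam'];return c['camera_matrix'],M[:3,:3],M[:3,3]
def ray(K,Rc,p,u,v,z):
    d=np.array([(u-K[0,2])/K[0,0],-(v-K[1,2])/K[1,1],-1.]);d=Rc@d
    return p+d*(z-p[2])/d[2]
def proj(K,Rc,p,X):
    q=(np.atleast_2d(X)-p)@Rc
    return np.c_[K[0,0]*q[:,0]/-q[:,2]+K[0,2],K[1,1]*-q[:,1]/-q[:,2]+K[1,2]]
def crop(img,x0,y0,w,h,f,name,grid=10):
    a=cv2.resize(img[y0:y0+h,x0:x0+w,::-1].copy(),None,fx=f,fy=f,interpolation=cv2.INTER_CUBIC)
    for x in range((x0//grid+1)*grid,x0+w,grid):
        cv2.line(a,((x-x0)*f,0),((x-x0)*f,6),(0,255,255),1);cv2.putText(a,str(x),((x-x0)*f-9,16),0,.33,(0,255,255),1)
    for y in range((y0//grid+1)*grid,y0+h,grid):
        cv2.line(a,(0,(y-y0)*f),(6,(y-y0)*f),(0,255,255),1);cv2.putText(a,str(y),(7,(y-y0)*f+4),0,.33,(0,255,255),1)
    cv2.imwrite(name,a)
E
python3 - <<'E'
from h import *
t=pickle.load(open('a_top.pkl','rb'))['color'];s=pickle.load(open('a_side.pkl','rb'))['color']
crop(t,170,120,200,110,4,'pics/b1.png')
crop(s,150,90,150,190,3,'pics/b2.png')
E
```

```text
(no output)
```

View pics/b1.png

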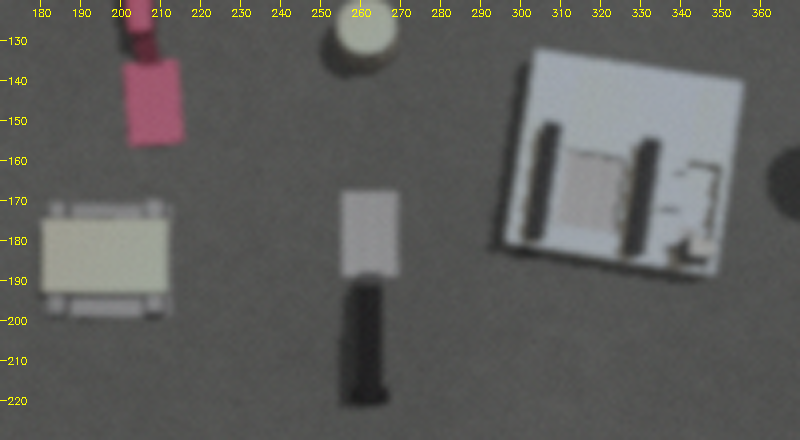

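View pics/b2.png

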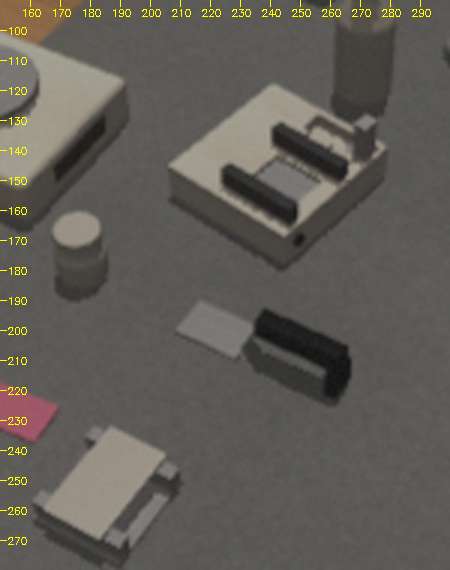

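```bash
cat > fit.py <<'E'
from h import *
from scipy.optimize import least_squares
def fit(obs,x0):
    # obs: list of (K,R,p, local pts Nx3, pix Nx2); pose x,y,yaw
    def f(q):
        c,s=np.cos(q[2]),np.sin(q[2]);r=[]
        for K,Rc,p,L,P in obs:
            L=np.array(L,float);X=np.c_[q[0]+c*L[:,0]-s*L[:,1],q[1]+s*L[:,0]+c*L[:,1],L[:,2]]
            r.append((proj(K,Rc,p,X)-np.array(P))*1.)
        return np.concatenate(r).ravel()
    o=least_squares(f,x0,loss='soft_l1');return o.x,f(o.x).reshape(-1,2)
E
python3 - <<'E'
from fit import *
T=cam(pickle.load(open('a_top.pkl','rb')));S=cam(pickle.load(open('a_side.pkl','rb')))
tt=lambda L:[(170+a/4-.4,120+b/4-.4) for a,b in L]
ss=lambda L:[(150+a/3-.4,90+b/3-.4) for a,b in L]
def show(n,o): print(n,np.round(o[0][:2]*1e3,1),np.round(np.degrees(o[0][2]),2));print(np.round(o[1],1).tolist())
# viewer: rails tops z=.062, y=+-32..46 ; rail order: left rail y +, far end x=+.045
rl=[(.045,.046,.062),(.045,.032,.062),(-.045,.046,.062),(-.045,.032,.062)]
vt=[(.045,.039,.062),(-.045,.039,.062),(.045,-.039,.062),(-.045,-.039,.062),(.105,.06,.04),(.105,-.105,.04),(-.05,-.105,.04)]
vp=tt([(550,123),(534,241),(650,139),(634,257),(535,48),(744,80),(718,275)])
# side view
sv=[(.105,.06,.04),(.105,-.105,.04),(-.05,-.105,.04),(-.05,.06,.04)]
sp=ss([(170,165),(273,84),(386,150),(283,242)])
show('viewer both',fit([(*T,vt,vp),(*S,sv,sp)],[.5,-.2,0]))
show('viewer top',fit([(*T,vt,vp)],[.5,-.2,0]))
# plate corners z=.031 top
pl=[(.03,.05,.031),(.03,-.05,.031),(-.03,-.05,.031),(-.03,.05,.031)]
pt=tt([(42,220),(168,219),(168,292),(41,292)])
ps=ss([(110,426),(167,456),(99,540),(43,507)]) # order to check
show('plate top',fit([(*T,pl,pt)],[.5,.15,0]))
# which are far? project
q=fit([(*T,pl,pt)],[.5,.15,0])[0]
c,s=np.cos(q[2]),np.sin(q[2])
print(proj(*S,[(q[0]+c*a-s*b,q[1]+s*a+c*b,z) for a,b,z in pl]),ps)
bl=[(.034,.022,.003),(.034,-.022,.003),(-.034,-.022,.003),(-.034,.022,.003)]
bt=tt([(342,191),(399,191),(399,276),(341,276)])
show('blade top',fit([(*T,bl,bt)],[.5,0,0]))
q=fit([(*T,bl,bt)],[.5,0,0])[0]
c,s=np.cos(q[2]),np.sin(q[2])
print(proj(*S,[(q[0]+c*a-s*b,q[1]+s*a+c*b,z) for a,b,z in bl]))
for n,u,v,z in(('bar front',369,282,.054),('bar rear',369,402,.054)): print(n,ray(*T,*tt([(u,v)])[0],z))
for n,u,v,z in(('jar',262+0,126,.06),): print(n,ray(*T,u,v,z))
E
```

```text
viewer both [ 615.2 -194.6] -10.48
[[0.4, -0.2], [-0.0, -1.2], [0.4, -0.2], [0.1, -1.2], [-0.2, 0.3], [-0.7, 0.5], [-1.3, 0.1], [-0.3, 0.8], [0.4, 0.4], [0.9, -0.3], [0.9, -1.0]]
viewer top [ 614.2 -195.2] -10.01
[[0.5, 0.2], [0.3, -0.7], [0.5, -0.0], [0.4, -0.9], [-0.3, 0.7], [-0.7, 0.5], [-0.9, 0.1]]
plate top [573.9 187.6] -1.01
[[-0.0, -0.4], [0.1, -0.3], [-0.0, 0.3], [0.0, 0.5]]
[[164.18166762 259.34769834]
 [186.99046329 231.52947537]
 [205.93634303 241.07172168]
 [183.63282661 269.80087615]] [(186.26666666666665, 231.6), (205.26666666666665, 241.6), (182.6, 269.6), (163.93333333333334, 258.6)]
blade top [590.3 -22.2] -1.49
[[0.3, 0.1], [-0.3, 0.2], [-0.4, -0.1], [0.4, -0.2]]
[[208.69108141 199.94060469]
 [217.11274293 189.93942148]
 [236.97127335 199.19649273]
 [228.76569862 209.53421762]]
bar front [ 0.54627095 -0.02039093  0.054     ]
bar rear [ 0.45360607 -0.01836306  0.054     ]
jar [ 0.7464342  -0.02526039  0.06      ]
```

```bash
cat > go.py <<'E'
from h import *
from plant import get_state
import sys
def go(x,y,z,yaw,cmd=None):
    s=get_state();Rt=Rm(s['eef_rot']);p=s['tcp_pos']
    y0=s['eef_rot'][2]
    d=Rt.T@(np.array([x,y,z])-p)*1e3
    print('t %.2f tcp'%s['time_s'],np.round(p*1e3,1),np.round(s['eef_rot'],2),'F',np.round(s['contact_force'],1),'w',round(s['gripper_width']*1e3,1))
    print('dp',np.round(d,1),'yaw',round(-np.radians((yaw-y0+180)%360-180),3),'len',np.linalg.norm(d).round(1))
if __name__=='__main__': go(*map(float,sys.argv[1:]))
E
python3 go.py .53 .18 .2 -1
python3 - <<'E'
from h import *
T=cam(pickle.load(open('a_top.pkl','rb')))
for n,u,v,z in [('pinkR head',315,258,0),('pinkR tip',305,250,0),('pinkR end',338,298,.054),('pinkL blade',150,290,0),('pinkL end',169,250,.054),('pinkF blade',209,146,0),('jar',262,127,.06),('spoon',389,213,0),('greencap',393,154,.16),('bluecap',127,149,.15),('weight',134,227,.035),('beaker',112,202,.05)]: print(n,ray(*T,u,v,z).round(3))
E
```

```text
t 0.15 tcp [216.  639.1 203. ] [ 1.7993e+02 -1.0000e-02 -1.8670e+01] F [-0.  -0.1 -0.1] w 87.3
dp [444.5 334.4   3.4] yaw -0.308 len 556.2
pinkR head [ 0.331 -0.184  0.   ]
pinkR tip [ 0.357 -0.153  0.   ]
pinkR end [ 0.213 -0.244  0.054]
pinkL blade [0.242 0.341 0.   ]
pinkL end [0.368 0.268 0.054]
pinkF blade [0.699 0.148 0.   ]
jar [ 0.743 -0.025  0.06 ]
spoon [ 0.469 -0.425  0.   ]
greencap [ 0.632 -0.398  0.16 ]
bluecap [0.666 0.368 0.15 ]
weight [0.441 0.382 0.035]
beaker [0.52  0.446 0.05 ]
```

Request:
{"op": "apply_moves", "data": {
  "commands": [
    {"dp": [444,334,3],"yaw": -0.308,"grip": 1},
    {"dp": [444,334,3],"yaw": -0.308,"grip": 1},
    {"dp": [444,334,3],"yaw": -0.308,"grip": 1},
    {"dp": [444,334,3],"yaw": -0.308,"grip": 1},
    {"dp": [444,334,3],"yaw": -0.308,"grip": 1},
    {"dp": [444,334,3],"yaw": -0.308,"grip": 1},
    {"dp": [444,334,3],"yaw": -0.308,"grip": 1},
    {"dp": [444,334,3],"yaw": -0.308,"grip": 1},
    {"dp": [444,334,3],"yaw": -0.308,"grip": 1},
    {"dp": [444,334,3],"yaw": -0.308,"grip": 1},
    {"dp": [444,334,3],"yaw": -0.308,"grip": 1},
    {"dp": [444,334,3],"yaw": -0.308,"grip": 1}
  ]
}}

```text
time_s: 1.65
tcp_pos: [0.5293, 0.1818, 0.2007]
eef_rot: [-180.0, 0.0, -0.9]
contact_force: [-0.3, 0.1, 0.1]
gripper_width: 0.0877
```

```bash
cat > snap.py <<'E'
from h import *
from plant import get_state,capture
import sys
n=sys.argv[1];cm=sys.argv[2] if len(sys.argv)>2 else 'wrist'
s=get_state();c=capture(cm);c['st']=s
pickle.dump(c,open(n+'.pkl','wb'))
a=c['color']; crop(a,0,0,512,384,1,f'pics/{n}.png',50)
print(s['time_s'],s['tcp_pos'],s['eef_rot'],s['contact_force'].round(1),s['gripper_width'])
E
python3 snap.py w1; python3 go.py .47 -.02 .2 -1.4
```

```text
1.65 [0.52933934 0.18177459 0.20067032] [-1.79993954e+02  2.72857880e-03 -9.48064962e-01] [-0.3  0.1  0.1] 0.08766199898702315
t 1.70 tcp [529.3 181.9 200.7] [-179.99   -0.     -0.93] F [-0.1 -0.3 -0. ] w 87.7
dp [-56.  202.9   0.7] yaw 0.008 len 210.5
```

View pics/w1.png

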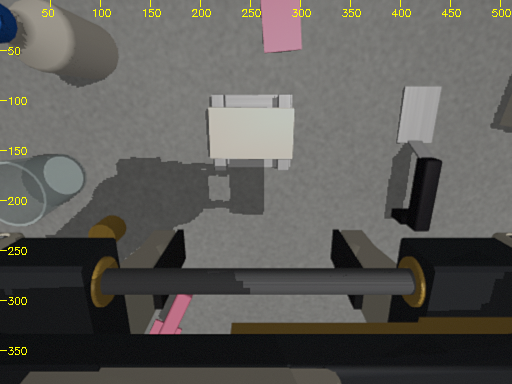

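Run:
```python
from h import *
c=pickle.load(open('w1.pkl','rb'))['color']
crop(c,200,85,110,95,7,'pics/w1a.png');crop(c,380,75,75,165,3,'pics/w1b.png')
```

```text
(no output)
```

View pics/w1a.png

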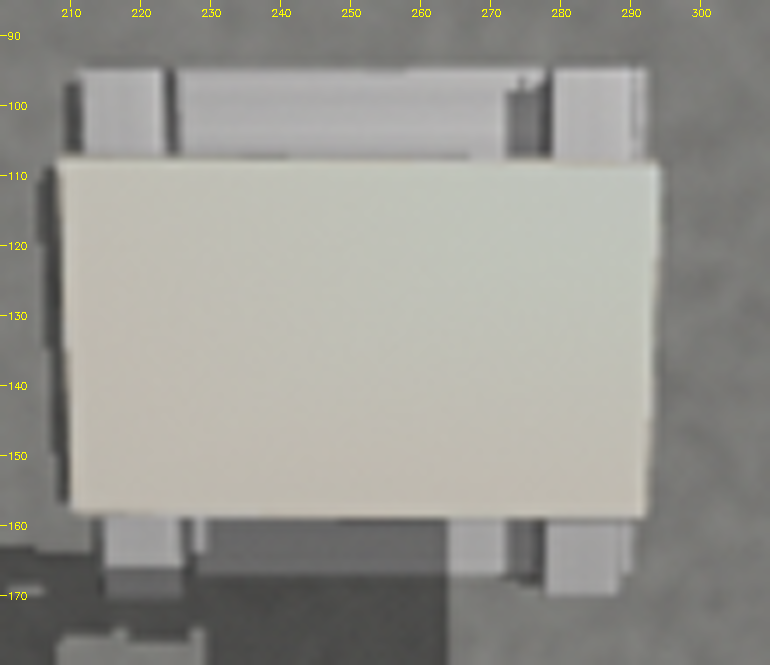

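Request:
{"op": "apply_moves", "data": {
  "commands": [
    {"dp": [-56,203,1],"yaw": 0.008,"grip": 1},
    {"dp": [-56,203,1],"yaw": 0.008,"grip": 1},
    {"dp": [-56,203,1],"yaw": 0.008,"grip": 1},
    {"dp": [-56,203,1],"yaw": 0.008,"grip": 1},
    {"dp": [-56,203,1],"yaw": 0.008,"grip": 1},
    {"dp": [-56,203,1],"yaw": 0.008,"grip": 1},
    {"dp": [-56,203,1],"yaw": 0.008,"grip": 1}
  ]
}}

```text
time_s: 2.58
tcp_pos: [0.4705, -0.02, 0.1996]
eef_rot: [-180.0, 0.0, -1.4]
contact_force: [0.6, -0.5, 0.0]
gripper_width: 0.0876
```

```bash
python3 snap.py w2
```

```text
2.575 [ 0.47052439 -0.01998135  0.1996023 ] [-1.79998988e+02  2.54241267e-03 -1.39024233e+00] [ 0.6 -0.5  0. ] 0.08760610860411962
```

View pics/w2.png

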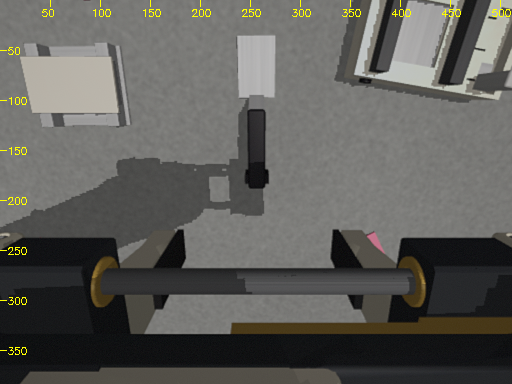

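Run:
```python
from fit import *
d=pickle.load(open('w2.pkl','rb'));c=d['color']
crop(c,225,25,60,170,4,'pics/w2a.png');
d=pickle.load(open('w1.pkl','rb'));C=cam(d,d['st'])
f=lambda L:[(200+a/7-.43,85+b/7-.43) for a,b in L]
def show(n,o): print(n,np.round(o[0][:2]*1e3,1),np.round(np.degrees(o[0][2]),2));print(np.round(o[1],1).tolist())
pl=[(.03,.05,.031),(.03,-.05,.031),(-.03,-.05,.031),(-.03,.05,.031)]
show('plate',fit([(*C,pl,f([(57,160),(660,162),(647,518),(70,513)]))],[.57,.19,0]))
r=[(.045,.046,.026),(.045,.032,.026),(.045,-.032,.026),(.045,-.046,.026),(-.045,.046,.026),(-.045,.032,.026),(-.045,-.032,.026),(-.045,-.046,.026)]
show('rack',fit([(*C,r,f([(82,68),(163,68),(553,68),(634,68),(103,597),(182,597),(545,594),(619,594)]))],[.57,.19,0]))
```

```text
plate [574.9 189.3] -1.26
[[-0.2, -0.5], [0.2, -0.2], [-0.1, 0.3], [0.1, 0.5]]
rack [574.6 189.1] -0.81
[[-0.4, -0.3], [0.2, -0.3], [-0.2, -0.4], [0.3, -0.4], [0.2, 0.3], [0.1, 0.2], [-0.5, 0.6], [0.2, 0.6]]
```

View pics/w2a.png

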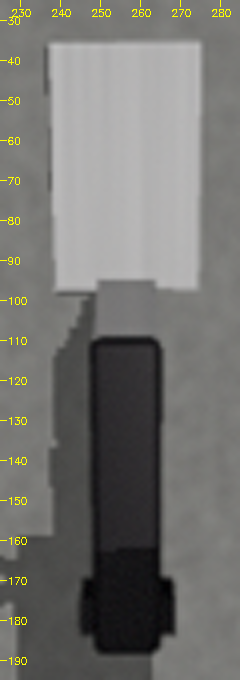

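```bash
python3 - <<'E'
from fit import *
d=pickle.load(open('w2.pkl','rb'));C=cam(d,d['st'])
f=lambda L:[(225+a/4-.4,25+b/4-.4) for a,b in L]
def show(n,o): print(n,np.round(o[0][:2]*1e3,1),np.round(np.degrees(o[0][2]),2));print(np.round(o[1],1).tolist())
b=[(.126,.022,.003),(.126,-.022,.003),(.058,-.022,.003),(.058,.022,.003)]
g=[(.045,.01,.054),(.045,-.01,.054),(-.045,-.01,.054),(-.045,.01,.054)]
pb=f([(49,43),(200,43),(199,289),(55,289)]);pg=f([(91,340),(160,340),(158,653),(95,653)])
show('blade',fit([(*C,b,pb)],[.5,0,0]));show('bar',fit([(*C,g,pg)],[.5,0,0]));show('both',fit([(*C,b+g,pb+pg)],[.5,0,0]))
E
python3 go.py .5 -.0205 .10 -1.4
```

```text
blade [499.7 -19.2] -1.01
[[0.0, 0.1], [0.1, -0.2], [-0.2, -0.0], [0.0, 0.2]]
bar [499.7 -18.9] -1.28
[[-0.7, -0.7], [0.7, -0.8], [0.7, 1.0], [-0.7, 1.1]]
both [499.7 -18.9] -1.16
[[0.1, 0.0], [0.2, -0.1], [-0.3, 0.0], [-0.0, 0.1], [-0.7, -0.7], [0.6, -0.8], [0.8, 1.0], [-0.6, 1.1]]
t 2.62 tcp [470.5 -20.1 199.5] [ 1.80e+02  1.00e-02 -1.39e+00] F [-0.2  0.   0.4] w 87.6
dp [29.6 -0.3 99.5] yaw 0.0 len 103.8
```

Request:
{"op": "apply_moves", "data": {
  "commands": [
    {"dp": [29.4,-1.6,50],"yaw": -0.005,"grip": 1},
    {"dp": [29.4,-1.6,100],"yaw": -0.005,"grip": 1},
    {"dp": [29.4,-1.6,140],"yaw": -0.005,"grip": 1},
    {"dp": [29.4,-1.6,165],"yaw": -0.005,"grip": 1},
    {"dp": [29.4,-1.6,176],"yaw": -0.005,"grip": 1},
    {"dp": [29.4,-1.6,176],"yaw": -0.005,"grip": 1},
    {"dp": [29.4,-1.6,176],"yaw": -0.005,"grip": 1}
  ]
}}

```text
time_s: 3.5
tcp_pos: [0.5006, -0.0198, 0.0247]
eef_rot: [-180.0, -0.1, -1.2]
contact_force: [0.3, -0.1, 1.2]
gripper_width: 0.0876
```

```bash
python3 snap.py w3
```

```text
3.5 [ 0.50056027 -0.0198019   0.02469529] [-1.79974072e+02 -9.90504063e-02 -1.16406434e+00] [ 0.3 -0.1  1.2] 0.08761053352816424
```

View pics/w3.png

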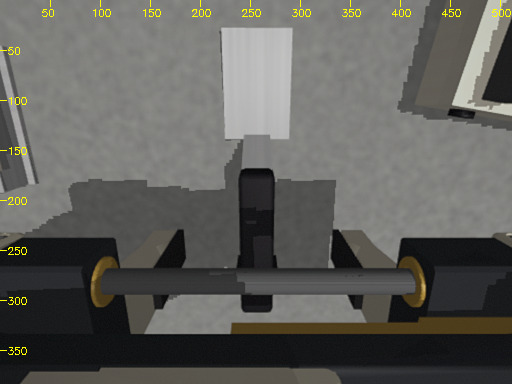

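The wrist view shows the black bar at column 257, centred between the fingers, with the blade at (256,80). Closing the gripper.

Request:
{"op": "apply_moves", "data": {
  "commands": [
    {"dp": [0,0,0],"grip": 0},
    {"dp": [0,0,0],"grip": 0},
    {"dp": [0,0,0],"grip": 0},
    {"dp": [0,0,0],"grip": 0},
    {"dp": [0,0,0],"grip": 0},
    {"dp": [0,0,0],"grip": 0},
    {"dp": [0,0,0],"grip": 0},
    {"dp": [0,0,0],"grip": 0}
  ],
  "newtons": 55
}}

```text
$.commands[0]: bad value
```

Request:
{"op": "apply_moves", "data": {
  "commands": [
    {"dp": [0,0,-10],"grip": 0},
    {"dp": [0,0,-25],"grip": 0},
    {"dp": [0,0,-40],"grip": 0},
    {"dp": [0,0,-40],"grip": 0},
    {"dp": [0,0,-40],"grip": 0}
  ]
}}

```text
$.commands[0]: bad value
```

```bash
python3 snap.py w4;python3 snap.py s4 side
python3 - <<'E'
from h import *
c=pickle.load(open('s4.pkl','rb'))['color'];crop(c,190,150,110,90,7,'pics/s4a.png')
c=pickle.load(open('w4.pkl','rb'))['color'];crop(c,200,0,120,320,2,'pics/w4a.png')
E
```

```text
3.55 [ 0.50051776 -0.01985287  0.02478442] [-1.79964818e+02 -1.12487259e-01 -1.17516301e+00] [ 0.6  0.3 -0.3] 0.08778204690108375
3.6 [ 0.50046281 -0.01988051  0.02476819] [-1.79961269e+02 -1.16213480e-01 -1.17803301e+00] [-0.6 -0.3 -0.4] 0.08736295732835725
```

View pics/s4a.png

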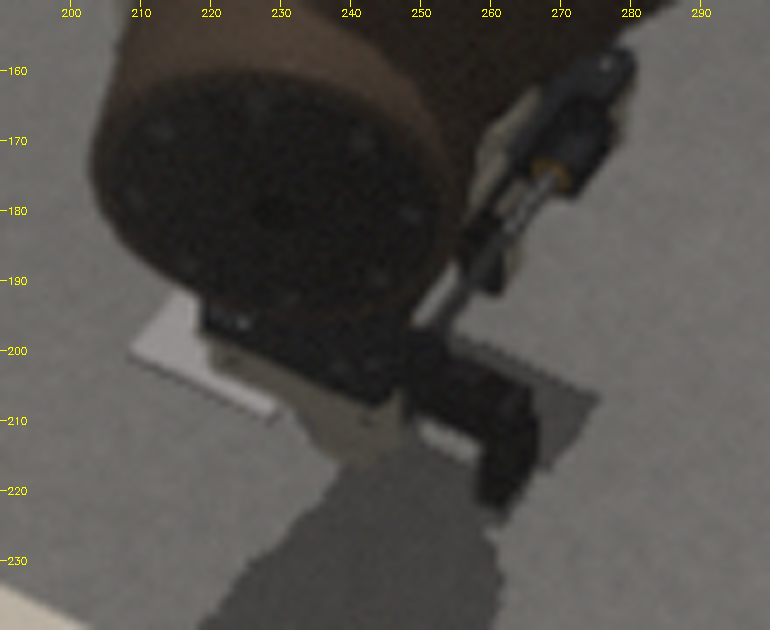

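View pics/w4.png

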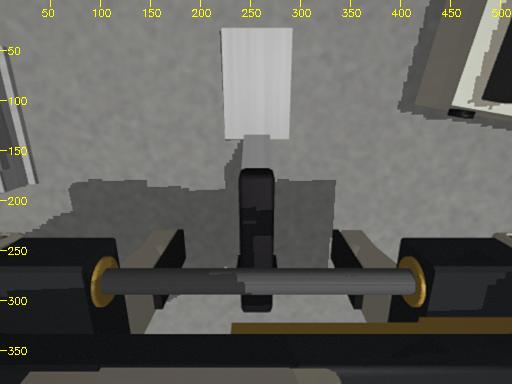

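The call was refused, most likely because every row needs a "yaw". Retrying with it.

Request:
{"op": "apply_moves", "data": {
  "commands": [
    {"dp": [0,0,0],"yaw": 0,"grip": 0},
    {"dp": [0,0,0],"yaw": 0,"grip": 0},
    {"dp": [0,0,0],"yaw": 0,"grip": 0},
    {"dp": [0,0,0],"yaw": 0,"grip": 0},
    {"dp": [0,0,0],"yaw": 0,"grip": 0},
    {"dp": [0,0,0],"yaw": 0,"grip": 0},
    {"dp": [0,0,0],"yaw": 0,"grip": 0},
    {"dp": [0,0,0],"yaw": 0,"grip": 0}
  ],
  "newtons": 55
}}

```text
time_s: 4.65
tcp_pos: [0.4997, -0.0202, 0.0236]
eef_rot: [-180.0, -0.0, -1.2]
contact_force: [0.0, 0.4, -0.5]
gripper_width: 0.0193
```

Request:
{"op": "apply_moves", "data": {
  "commands": [
    {"dp": [0,0,-20],"yaw": 0,"grip": 0},
    {"dp": [0,0,-45],"yaw": 0,"grip": 0},
    {"dp": [0,0,-60],"yaw": 0,"grip": 0},
    {"dp": [0,0,-60],"yaw": 0,"grip": 0},
    {"dp": [0,0,-60],"yaw": 0,"grip": 0}
  ]
}}

```text
time_s: 5.28
tcp_pos: [0.499, -0.0203, 0.0829]
eef_rot: [180.0, 0.1, -1.2]
contact_force: [-0.4, -0.2, -1.9]
gripper_width: 0.0189
```

```bash
python3 snap.py w4
python3 - <<'E'
from h import *
c=pickle.load(open('w4.pkl','rb'))['color'];crop(c,200,10,120,150,5,'pics/w4a.png')
E
python3 go.py .385 .192 .09 -1.1
```

```text
5.275 [ 0.49897181 -0.02032107  0.08286058] [ 1.79993685e+02  6.55318011e-02 -1.20583579e+00] [-0.4 -0.2 -1.9] 0.01894656189741373
t 5.33 tcp [498.9 -20.4  82.7] [ 1.7998e+02  9.0000e-02 -1.2000e+00] F [ 0.4  1.  -1.5] w 19.1
dp [-118.3 -209.9   -7.2] yaw -0.002 len 241.1
```

View pics/w4a.png

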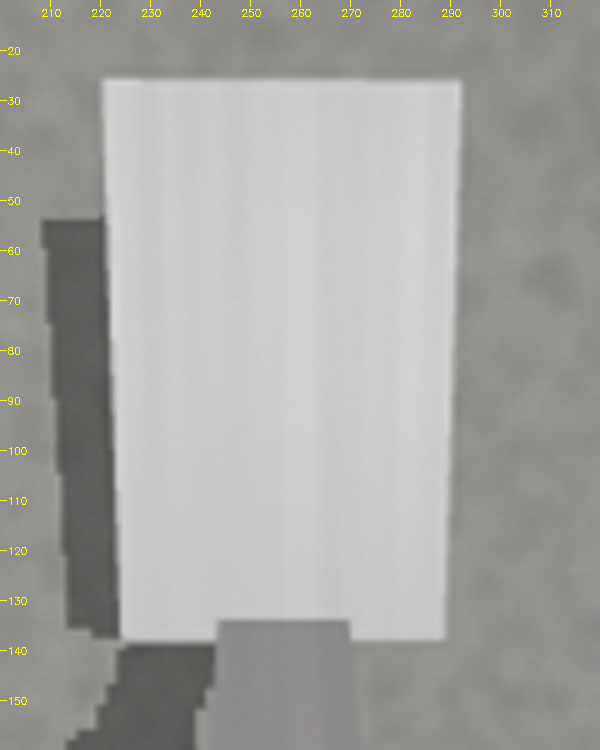

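Run:
```python
from fit import *
d=pickle.load(open('w4.pkl','rb'));C=cam(d,d['st'])
b=[(.034,.022,.003),(.034,-.022,.003),(-.034,-.022,.003),(-.034,.022,.003)]
z=d['st']['tcp_pos'][2]-.0236
o=fit([(*C,[(x,y,q+z) for x,y,q in b],[(220.3,26),(292.,26),(288.9,137.6),(223.8,137.6)])],[.59,-.02,0])
print(o); t=d['st']; yaw=np.radians(t['eef_rot'][2]); v=o[0][:2]-t['tcp_pos'][:2]
c,s=np.cos(yaw),np.sin(yaw);print('fwd,left',c*v[0]+s*v[1],-s*v[0]+c*v[1],'dyaw',np.degrees(o[0][2]-yaw))
```

```text
(array([ 0.59084539, -0.02147591, -0.02036145]), array([[ 0.11457514, -0.03868722],
       [-0.09918566, -0.07707541],
       [-0.46141368,  0.05285155],
       [ 0.43951385,  0.05514377]]))
fwd,left 0.09187754089540857 0.0007788268187241879 dyaw 0.03921066579580229
```

Request:
{"op": "apply_moves", "data": {
  "commands": [
    {"dp": [-60,-50,-4],"yaw": 0.002,"grip": 0},
    {"dp": [-120.6,-105,-7],"yaw": 0.002,"grip": 0},
    {"dp": [-120.6,-160,-7],"yaw": 0.002,"grip": 0},
    {"dp": [-120.6,-200,-7],"yaw": 0.002,"grip": 0},
    {"dp": [-120.6,-210,20],"yaw": 0.002,"grip": 0},
    {"dp": [-120.6,-210,46],"yaw": 0.002,"grip": 0},
    {"dp": [-120.6,-210,46],"yaw": 0.002,"grip": 0},
    {"dp": [-120.6,-210,46],"yaw": 0.002,"grip": 0}
  ]
}}

```text
time_s: 6.32
tcp_pos: [0.3836, 0.1922, 0.038]
eef_rot: [180.0, 0.0, -1.3]
contact_force: [0.2, -0.3, -0.9]
gripper_width: 0.0191
```

```bash
python3 snap.py w5; python3 go.py .4825 .190 .0366 -1.1
```

```text
6.325 [0.38364782 0.19217386 0.0379814 ] [ 1.79973461e+02  1.76801496e-03 -1.30867573e+00] [ 0.2 -0.3 -0.9] 0.01912445199524454
t 6.38 tcp [383.9 192.4  38.4] [-1.7997e+02 -4.0000e-02 -1.3200e+00] F [-0.5 -0.1 -1.3] w 19.1
dp [98.6  0.2  1.8] yaw -0.004 len 98.6
```

View pics/w5.png

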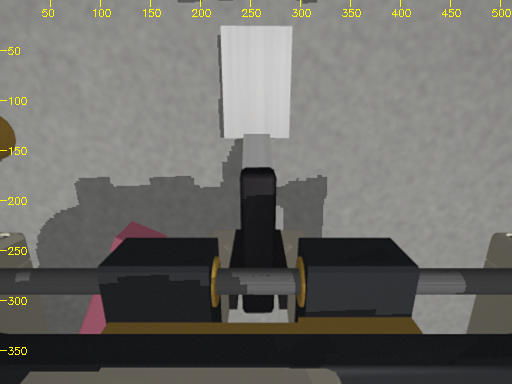

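Request:
{"op": "apply_moves", "data": {
  "commands": [
    {"dp": [12,0,2],"yaw": -0.004,"grip": 0},
    {"dp": [24,0,2],"yaw": -0.004,"grip": 0},
    {"dp": [36,0,2],"yaw": -0.004,"grip": 0},
    {"dp": [40,0,2],"yaw": -0.004,"grip": 0},
    {"dp": [40,0,2],"yaw": -0.004,"grip": 0}
  ]
}}

```text
time_s: 7.0
tcp_pos: [0.4236, 0.191, 0.0355]
eef_rot: [180.0, 0.0, -1.1]
contact_force: [-0.7, 0.5, -2.4]
gripper_width: 0.019
```

```bash
python3 snap.py w6; python3 go.py .4825 .190 .0366 -1.1
```

```text
7.0 [0.42356794 0.19104958 0.03545518] [ 1.79979744e+02  2.24595721e-02 -1.13012546e+00] [-0.7  0.5 -2.4] 0.01900403517974748
t 7.05 tcp [423.3 191.   35.5] [ 1.7998e+02  3.0000e-02 -1.1100e+00] F [ 0.2 -0.2 -1.5] w 19.1
dp [59.2 -0.1 -1.1] yaw -0.0 len 59.2
```

View pics/w6.png

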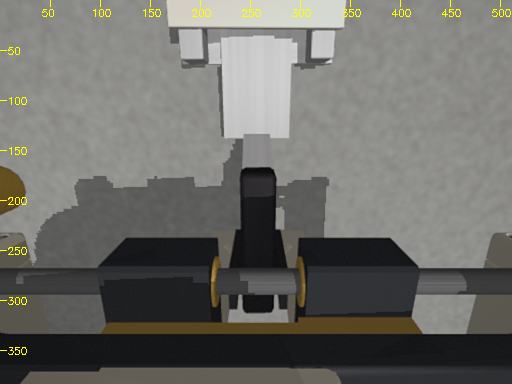

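Request:
{"op": "apply_moves", "data": {
  "commands": [
    {"dp": [12,0,0],"yaw": 0,"grip": 0},
    {"dp": [24,0,0],"yaw": 0,"grip": 0},
    {"dp": [36,0,0],"yaw": 0,"grip": 0},
    {"dp": [48,0,0],"yaw": 0,"grip": 0},
    {"dp": [59,0,0],"yaw": 0,"grip": 0},
    {"dp": [59,0,0],"yaw": 0,"grip": 0},
    {"dp": [59,0,0],"yaw": 0,"grip": 0}
  ]
}}

```text
time_s: 7.92
tcp_pos: [0.482, 0.1899, 0.0354]
eef_rot: [180.0, 0.0, -1.1]
contact_force: [0.4, 0.4, -0.7]
gripper_width: 0.0191
```

```bash
python3 snap.py w7; python3 go.py .4825 .190 .0366 -1.1
```

```text
7.925 [0.48200505 0.1899076  0.03544941] [ 1.79979618e+02  3.53956070e-02 -1.10470179e+00] [ 0.4  0.4 -0.7] 0.01907142264047094
t 7.97 tcp [482.  190.   35.6] [ 1.7999e+02  2.0000e-02 -1.0900e+00] F [-0.5  0.5 -1.7] w 19.3
dp [ 0.5  0.  -1. ] yaw 0.0 len 1.2
```

View pics/w7.png

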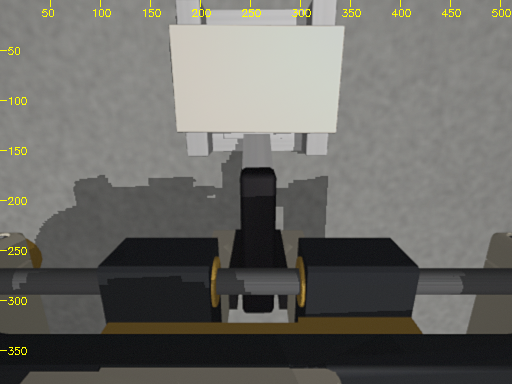

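Request:
{"op": "apply_moves", "data": {
  "commands": [
    {"dp": [0,0,-4],"yaw": 0,"grip": 0},
    {"dp": [0,0,-8],"yaw": 0,"grip": 0},
    {"dp": [0,0,-11],"yaw": 0,"grip": 0},
    {"dp": [0,0,-14],"yaw": 0,"grip": 0},
    {"dp": [0,0,-19],"yaw": 0,"grip": 0},
    {"dp": [0,0,-26],"yaw": 0,"grip": 0},
    {"dp": [0,0,-35],"yaw": 0,"grip": 0},
    {"dp": [0,0,-44],"yaw": 0,"grip": 0},
    {"dp": [0,0,-52],"yaw": 0,"grip": 0},
    {"dp": [0,0,-58],"yaw": 0,"grip": 0},
    {"dp": [0,0,-60],"yaw": 0,"grip": 0},
    {"dp": [0,0,-60],"yaw": 0,"grip": 0}
  ]
}}

```text
time_s: 9.48
tcp_pos: [0.4823, 0.1902, 0.0957]
eef_rot: [-180.0, 0.0, -1.1]
contact_force: [0.3, 0.9, -2.5]
gripper_width: 0.0192
```

```bash
python3 snap.py w8
python3 - <<'E'
from h import *
c=pickle.load(open('w8.pkl','rb'))['color'];crop(c,160,10,200,150,4,'pics/w8a.png')
E
```

```text
9.475 [0.48233652 0.19021856 0.0956613 ] [-1.79996783e+02  8.55092217e-04 -1.07964158e+00] [ 0.3  0.9 -2.5] 0.019196660224647995
```

View pics/w8a.png

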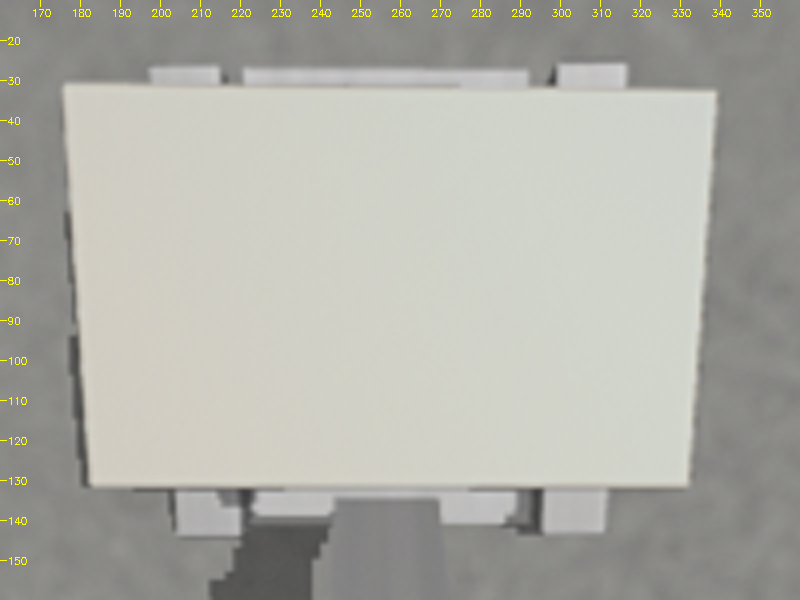

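```bash
cat > rel.py <<'E'
from fit import *
def rel(n,px,zoff=-.0236+.008):
    d=pickle.load(open(n+'.pkl','rb'));C=cam(d,d['st']);t=d['st']
    b=[(.03,.05,0),(.03,-.05,0),(-.03,-.05,0),(-.03,.05,0)]
    z=t['tcp_pos'][2]+zoff
    o=fit([(*C,[(x,y,q+z) for x,y,q in b],px)],[*(t['tcp_pos'][:2]+[.09,0]),0])
    yaw=np.radians(t['eef_rot'][2]); v=o[0][:2]-t['tcp_pos'][:2]
    c,s=np.cos(yaw),np.sin(yaw);print('fwd,left',c*v[0]+s*v[1],-s*v[0]+c*v[1],'dyaw',np.degrees(o[0][2]-yaw),'yaw',np.degrees(o[0][2]),o[0][:2]);print(o[1].round(2).tolist())
E
python3 - <<'E'
from rel import *
for z in(0,-.003,.003):rel('w8',[(175.7,31),(338.6,32.6),(332,131.2),(182,131.2)],-.0156+z)
E
python3 go.py .5 -.02 .14 -6
```

```text
fwd,left 0.092014222723813 0.00016291748323577415 dyaw -0.30416939437919255 yaw -1.3838109740966447 [0.57433748 0.1886477 ]
[[-1.11, -0.32], [1.66, -0.9], [0.12, 1.52], [-0.25, 0.61]]
fwd,left 0.09236538675134835 0.00027387187326827385 dyaw -0.24743528056924027 yaw -1.3270768602866923 [0.57469067 0.18875202]
[[-0.04, 0.27], [0.18, -0.51], [-1.03, 0.47], [0.7, -0.28]]
fwd,left 0.09149525377012485 9.816828469011983e-05 dyaw -0.4246785169251023 yaw -1.5043200966425543 [0.57381738 0.18859274]
[[-2.22, -0.72], [3.14, -0.88], [1.15, 2.95], [-1.34, 1.7]]
t 9.53 tcp [482.2 190.2  95.5] [ 1.7999e+02  2.0000e-02 -1.0800e+00] F [-0.6 -0.  -1. ] w 19.0
dp [ 21.7 209.8 -44.5] yaw 0.086 len 215.6
```

```bash
python3 go.py .53 -.06 .155 -10.2
```

```text
t 9.53 tcp [482.2 190.2  95.5] [ 1.7999e+02  2.0000e-02 -1.0800e+00] F [-0.6 -0.  -1. ] w 19.0
dp [ 52.5 249.2 -59.5] yaw 0.159 len 261.5
```

Request:
{"op": "apply_moves", "data": {
  "commands": [
    {"dp": [0,0,-8],"yaw": 0,"grip": 0},
    {"dp": [0,4,-20],"yaw": 0,"grip": 0},
    {"dp": [2,14,-34],"yaw": 0.005,"grip": 0},
    {"dp": [5,30,-46],"yaw": 0.012,"grip": 0},
    {"dp": [10,50,-55],"yaw": 0.025,"grip": 0},
    {"dp": [15,72,-60],"yaw": 0.04,"grip": 0},
    {"dp": [20,95,-60],"yaw": 0.055,"grip": 0},
    {"dp": [25,118,-60],"yaw": 0.07,"grip": 0},
    {"dp": [30,141,-60],"yaw": 0.085,"grip": 0},
    {"dp": [35,164,-60],"yaw": 0.1,"grip": 0},
    {"dp": [39,184,-60],"yaw": 0.113,"grip": 0},
    {"dp": [42,198,-60],"yaw": 0.125,"grip": 0}
  ]
}}

```text
time_s: 11.02
tcp_pos: [0.5206, -0.0102, 0.1563]
eef_rot: [-180.0, -0.0, -8.4]
contact_force: [-0.1, -0.1, -3.0]
gripper_width: 0.0191
```

Request:
{"op": "apply_moves", "data": {
  "commands": [
    {"dp": [3,12,0],"yaw": 0.01,"grip": 0},
    {"dp": [6,26,0],"yaw": 0.02,"grip": 0},
    {"dp": [8,38,0],"yaw": 0.028,"grip": 0},
    {"dp": [9,46,0],"yaw": 0.033,"grip": 0},
    {"dp": [9,50,0],"yaw": 0.034,"grip": 0},
    {"dp": [9,50,0],"yaw": 0.034,"grip": 0},
    {"dp": [9,50,0],"yaw": 0.034,"grip": 0}
  ]
}}

```text
time_s: 11.9
tcp_pos: [0.5224, -0.059, 0.1557]
eef_rot: [-180.0, -0.0, -10.2]
contact_force: [0.4, -0.7, -2.7]
gripper_width: 0.0191
```

```bash
python3 snap.py w9
```

```text
11.9 [ 0.52244235 -0.05903323  0.15568479] [-1.79995438e+02 -3.88304438e-03 -1.01698051e+01] [ 0.4 -0.7 -2.7] 0.019135411466776393
```

View pics/w9.png

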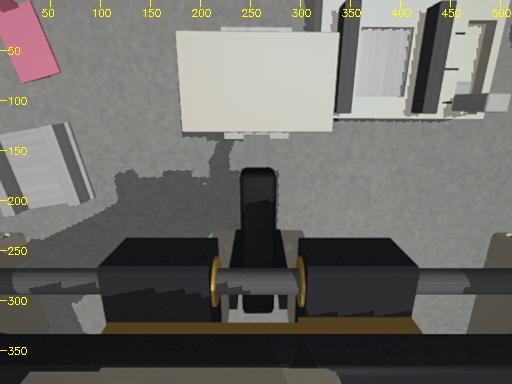

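Run:
```python
from h import *
c=pickle.load(open('w9.pkl','rb'))['color'];crop(c,318,0,194,125,4,'pics/w9a.png');crop(c,160,10,200,150,4,'pics/w9b.png')
```

View pics/w9a.png

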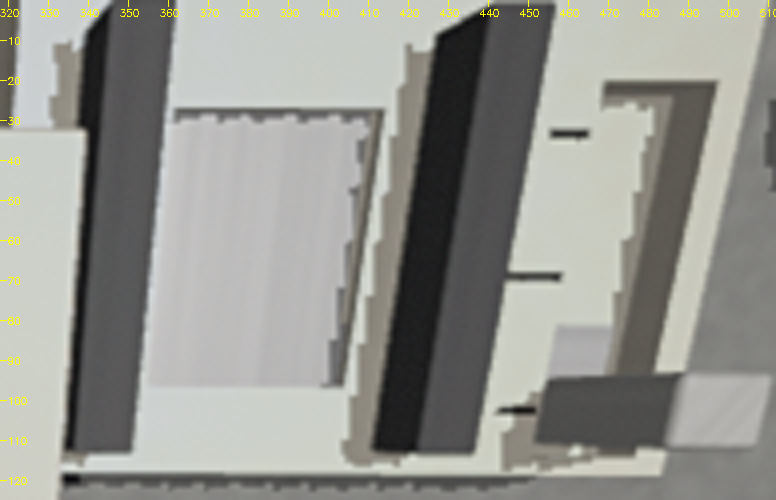

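View pics/w9b.png

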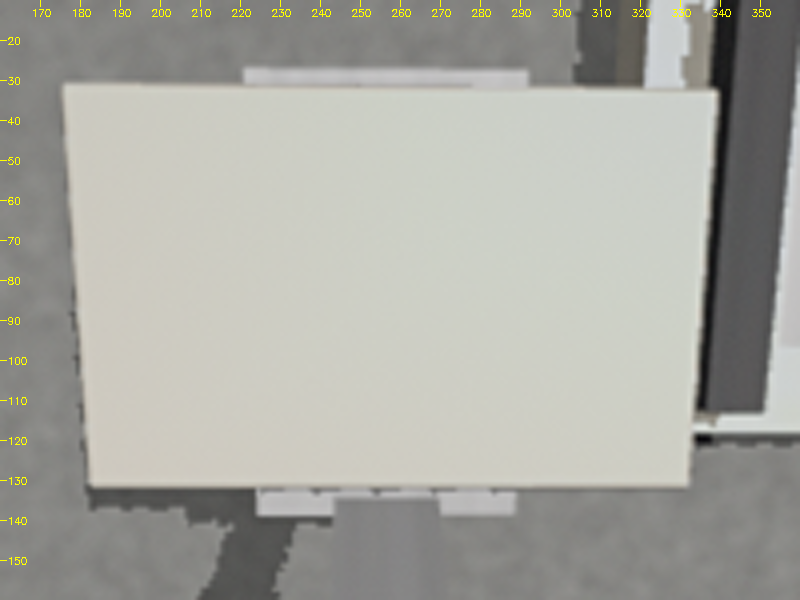

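Run:
```python
from rel import *
d=pickle.load(open('w9.pkl','rb'));C=cam(d,d['st'])
f=lambda L:[(318+a/4-.4,b/4-.4) for a,b in L]
L=[(-.045,.046,.062),(-.045,.032,.062),(-.045,-.032,.062),(-.045,-.046,.062),(.045,-.032,.062),(.045,-.046,.062),(-.05,-.105,.04),(.03,-.024,.04),(-.03,-.024,.04)]
P=f([(76,453),(132,453),(418,453),(474,453),(487,3),(555,3),(662,475),(384,109),(343,386)])
for sl in (slice(0,9),slice(0,6),slice(6,9)):
    o=fit([(*C,L[sl],P[sl])],[.61,-.19,-.17]);print(o[0][:2]*1e3,np.degrees(o[0][2]));print(o[1].round(1).tolist())
    q=o[0]
rel('w9',[(175.7,31),(338.6,32.6),(332,131.2),(182,131.2)],-.0176)
rel('w9',[(175.7,31),(338.6,32.6),(332,131.2),(182,131.2)],-.0156)
```

```text
[ 616.37187505 -194.71395056] -10.225966811552496
[[-1.0, 0.4], [0.3, 0.5], [-0.8, 0.6], [0.5, 0.6], [0.5, -0.9], [0.6, -0.9], [-0.6, -0.4], [-0.1, -0.2], [0.1, 0.4]]
[ 616.41691149 -194.59896358] -10.193793298576836
[[-1.2, 0.4], [0.2, 0.5], [-0.9, 0.5], [0.5, 0.5], [0.3, -1.0], [0.5, -0.9]]
[ 616.32972882 -194.91967437] -10.27748070554471
[[-0.5, -0.3], [0.1, -0.1], [0.3, 0.4]]
fwd,left 0.09229862251399384 0.00026704974762839853 dyaw -0.2459304800673763 yaw -10.415735583346803 [ 0.613338   -0.07506718]
[[-0.42, 0.07], [0.64, -0.7], [-0.64, 0.76], [0.4, 0.02]]
fwd,left 0.09204754132355507 0.0001882457867390351 dyaw -0.30349789529248633 yaw -10.473302998571913 [ 0.61307695 -0.07510041]
[[-1.11, -0.32], [1.66, -0.9], [0.12, 1.52], [-0.25, 0.61]]
```

```bash
python3 go.py .5255 -.179 .155 -9.95
```

```text
t 11.95 tcp [522.4 -59.  155.7] [-180.     -0.    -10.16] F [-0.2 -0.8 -2.3] w 18.7
dp [ 24.2 117.6   0.7] yaw -0.004 len 120.0
```

Request:
{"op": "apply_moves", "data": {
  "commands": [
    {"dp": [2,8,0],"yaw": 0,"grip": 0},
    {"dp": [5,24,0],"yaw": -0.001,"grip": 0},
    {"dp": [10,45,0],"yaw": -0.002,"grip": 0},
    {"dp": [14,67,0],"yaw": -0.003,"grip": 0},
    {"dp": [18,88,0],"yaw": -0.004,"grip": 0},
    {"dp": [22,105,0],"yaw": -0.004,"grip": 0},
    {"dp": [24,115,0],"yaw": -0.004,"grip": 0},
    {"dp": [24,117.5,6],"yaw": -0.004,"grip": 0},
    {"dp": [24,117.5,18],"yaw": -0.004,"grip": 0},
    {"dp": [24,117.5,32],"yaw": -0.004,"grip": 0},
    {"dp": [24,117.5,45],"yaw": -0.004,"grip": 0},
    {"dp": [24,117.5,50],"yaw": -0.004,"grip": 0}
  ]
}}

```text
time_s: 13.45
tcp_pos: [0.5246, -0.1789, 0.1042]
eef_rot: [180.0, 0.1, -9.9]
contact_force: [0.1, -0.2, -3.3]
gripper_width: 0.0193
```

Request:
{"op": "apply_moves", "data": {
  "commands": [
    {"dp": [0,0,0],"yaw": 0,"grip": 0},
    {"dp": [0,0,0],"yaw": 0,"grip": 0},
    {"dp": [0,0,0],"yaw": 0,"grip": 0}
  ]
}}

```text
time_s: 13.82
tcp_pos: [0.5256, -0.1792, 0.1062]
eef_rot: [-180.0, -0.1, -10.0]
contact_force: [-1.2, 0.6, -2.6]
gripper_width: 0.0193
```

```bash
python3 go.py .5255 -.179 .1 -9.95; python3 snap.py w10
python3 - <<'E'
from h import *
c=pickle.load(open('w10.pkl','rb'))['color'];crop(c,150,0,220,150,3,'pics/w10a.png')
E
```

```text
t 13.82 tcp [ 525.6 -179.2  106.2] [-1.7999e+02 -5.0000e-02 -9.9500e+00] F [-1.2  0.6 -2.6] w 19.3
dp [-0.1 -0.2  6.2] yaw -0.0 len 6.2
13.825 [ 0.52560003 -0.1792108   0.10616348] [-1.79994296e+02 -5.35255622e-02 -9.95390449e+00] [-1.2  0.6 -2.6] 0.019335924957749093
```

View pics/w10.png

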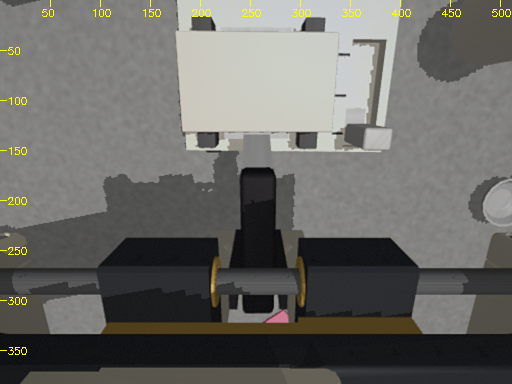

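View pics/w10a.png

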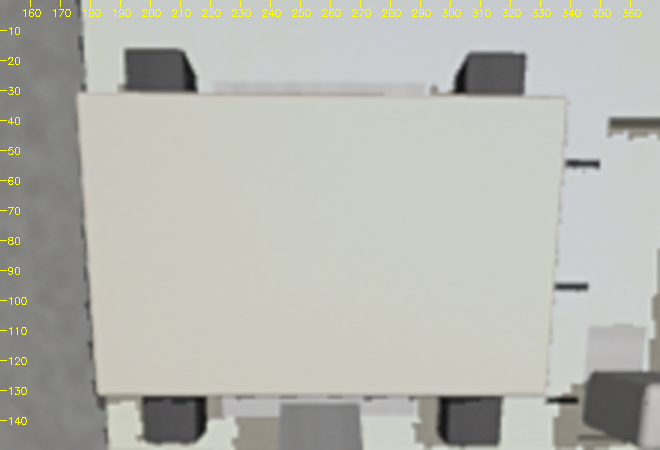

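Run:
```python
from rel import *
d=pickle.load(open('w10.pkl','rb'));C=cam(d,d['st'])
g=lambda L:[(150+a/3-.35,b/3-.35) for a,b in L]
L=[(.045,.046,.062),(.045,.032,.062),(.045,-.032,.062),(.045,-.046,.062),(-.045,.046,.062),(-.045,.032,.062),(-.045,-.032,.062),(-.045,-.046,.062)]
P=g([(124,49),(183,49),(468,53),(524,53),(147,443),(192,443),(453,445),(500,445)])
o=fit([(*C,L,P)],[.61,-.19,-.17]);print(o[0][:2]*1e3,np.degrees(o[0][2]));print(o[1].round(1).tolist())
pp=g([(78,94),(565,98),(547,395),(97,394)])
rel('w10',pp,-.0176); rel('w10',pp,-.0156)
```

```text
[ 616.3433114  -195.17309958] -10.327257464541452
[[-0.4, -0.3], [0.5, -0.1], [-0.7, -0.8], [1.2, -0.6], [-0.9, 0.5], [2.2, 0.6], [-2.1, 0.6], [0.3, 0.7]]
fwd,left 0.09238866957898184 0.00035999485179481587 dyaw -0.217928918666091 yaw -10.171833412708466 [ 0.61666022 -0.19482615]
[[-0.51, 0.04], [1.05, -0.56], [-0.75, 0.49], [0.31, 0.15]]
fwd,left 0.09215314758086315 0.00023998900349298143 dyaw -0.26007658661116834 yaw -10.213981080653545 [ 0.6164075  -0.19490363]
[[-1.15, -0.36], [2.13, -0.82], [0.09, 1.19], [-0.26, 0.74]]
```

Request:
{"op": "apply_moves", "data": {
  "commands": [
    {"dp": [0,0,4],"yaw": 0.0,"grip": 0},
    {"dp": [0,0,10],"yaw": 0.0,"grip": 0},
    {"dp": [0,0,15],"yaw": 0.0,"grip": 0},
    {"dp": [0,0,18],"yaw": 0.0,"grip": 0},
    {"dp": [0,0,20],"yaw": 0.0,"grip": 0},
    {"dp": [0,0,22],"yaw": 0.0,"grip": 0},
    {"dp": [0,0,24],"yaw": 0.0,"grip": 0},
    {"dp": [0,0,26],"yaw": 0.0,"grip": 0},
    {"dp": [0,0,28],"yaw": 0.0,"grip": 0},
    {"dp": [0,0,31],"yaw": 0.0,"grip": 0},
    {"dp": [0,0,33],"yaw": 0.0,"grip": 0},
    {"dp": [0,0,33],"yaw": 0.0,"grip": 0}
  ]
}}

```text
time_s: 15.38
tcp_pos: [0.5251, -0.1792, 0.0725]
eef_rot: [180.0, 0.0, -10.0]
contact_force: [-0.5, 0.4, -1.1]
gripper_width: 0.0194
```

```bash
python3 snap.py w11
python3 - <<'E'
from h import *
c=pickle.load(open('w11.pkl','rb'))['color'];crop(c,150,0,220,160,3,'pics/w11a.png')
E
```

```text
15.375 [ 0.52509772 -0.17917687  0.07245979] [ 1.79995334e+02  2.35918549e-02 -9.95728681e+00] [-0.5  0.4 -1.1] 0.01944817450454515
```

View pics/w11a.png

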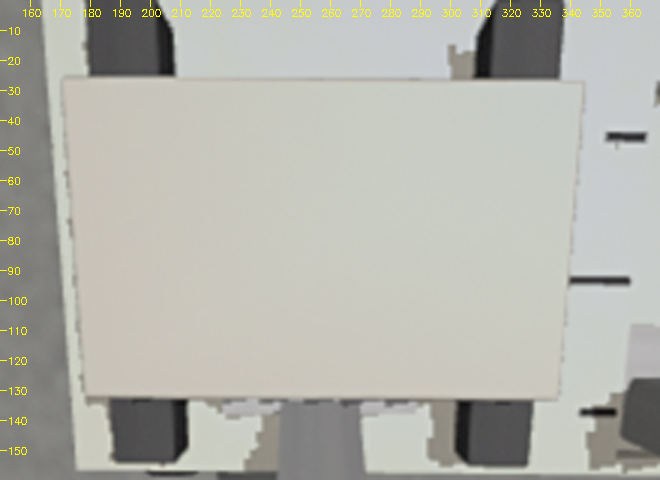

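Request:
{"op": "apply_moves", "data": {
  "commands": [
    {"dp": [-4,0,0],"yaw": 0.0,"grip": 0},
    {"dp": [-12,0,0],"yaw": 0.0,"grip": 0},
    {"dp": [-22,0,0],"yaw": 0.0,"grip": 0},
    {"dp": [-34,0,0],"yaw": 0.0,"grip": 0},
    {"dp": [-46,0,0],"yaw": 0.0,"grip": 0},
    {"dp": [-58,0,0],"yaw": 0.0,"grip": 0},
    {"dp": [-70,0,0],"yaw": 0.0,"grip": 0},
    {"dp": [-82,0,0],"yaw": 0.0,"grip": 0},
    {"dp": [-94,0,0],"yaw": 0.0,"grip": 0},
    {"dp": [-104,0,0],"yaw": 0.0,"grip": 0},
    {"dp": [-108,0,0],"yaw": 0.0,"grip": 0},
    {"dp": [-108,0,0],"yaw": 0.0,"grip": 0}
  ]
}}

```text
time_s: 16.92
tcp_pos: [0.4189, -0.1605, 0.0728]
eef_rot: [-180.0, -0.0, -9.9]
contact_force: [0.9, 0.3, -1.9]
gripper_width: 0.0191
```

```bash
python3 go.py .5 -.02 .12 -1.1; python3 snap.py w12;python3 snap.py s12 side
python3 - <<'E'
from h import *
c=pickle.load(open('s12.pkl','rb'))['color'];crop(c,200,70,110,110,6,'pics/s12a.png')
E
```

```text
t 16.93 tcp [ 418.9 -160.5   72.8] [-1.80e+02 -2.00e-02 -9.95e+00] F [ 0.9  0.3 -1.9] w 19.1
dp [  55.6 -152.4  -47.2] yaw -0.154 len 168.9
16.925 [ 0.41893157 -0.1604764   0.07281957] [-1.79998880e+02 -2.32088448e-02 -9.94701098e+00] [ 0.9  0.3 -1.9] 0.01912881986868907
16.975 [ 0.41920669 -0.1605059   0.07281133] [-1.79998807e+02 -2.76585213e-02 -9.94982674e+00] [-0.2  0.6 -2.2] 0.019017485699103092
```

View pics/w12.png

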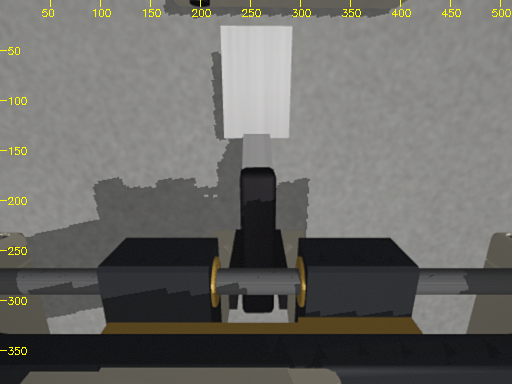

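View pics/s12a.png

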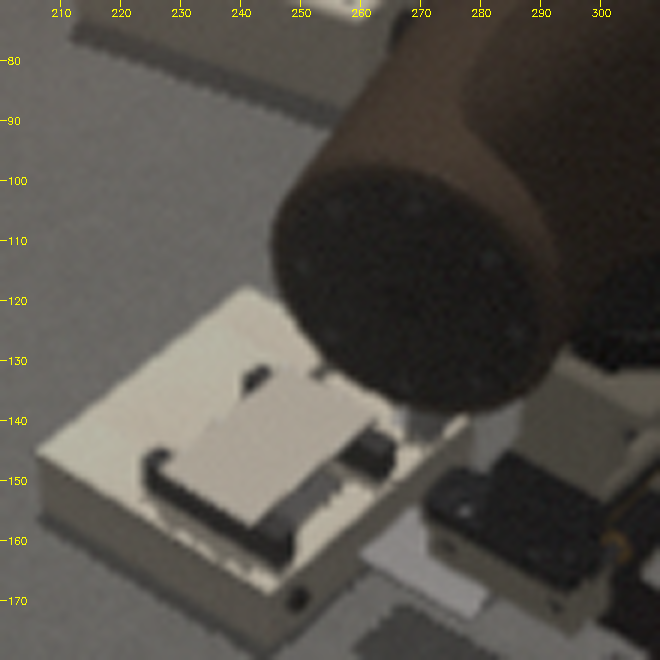

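Request:
{"op": "apply_moves", "data": {
  "commands": [
    {"dp": [0,-10,-20],"yaw": 0.0,"grip": 0},
    {"dp": [0,-35,-45],"yaw": 0.0,"grip": 0},
    {"dp": [10,-75,-47],"yaw": -0.04,"grip": 0},
    {"dp": [30,-115,-47],"yaw": -0.1,"grip": 0},
    {"dp": [50,-145,-47],"yaw": -0.15,"grip": 0},
    {"dp": [55.6,-152,-30],"yaw": -0.154,"grip": 0},
    {"dp": [55.6,-152,0],"yaw": -0.154,"grip": 0},
    {"dp": [55.6,-152,25],"yaw": -0.154,"grip": 0},
    {"dp": [55.6,-152,38],"yaw": -0.154,"grip": 0},
    {"dp": [55.6,-152,44],"yaw": -0.154,"grip": 0},
    {"dp": [55.6,-152,46],"yaw": -0.154,"grip": 0},
    {"dp": [55.6,-152,46],"yaw": -0.154,"grip": 0}
  ]
}}

```text
time_s: 18.52
tcp_pos: [0.5004, -0.0203, 0.0272]
eef_rot: [-180.0, -0.1, -1.1]
contact_force: [-0.0, -0.0, -0.9]
gripper_width: 0.0191
```

```bash
python3 go.py .5 -.02 .0236 -1.1
```

```text
t 18.52 tcp [500.4 -20.3  27.2] [-1.7998e+02 -6.0000e-02 -1.1300e+00] F [-0.  -0.  -0.9] w 19.1
dp [-0.4 -0.3  3.6] yaw -0.001 len 3.7
```

Request:
{"op": "apply_moves", "data": {
  "commands": [
    {"dp": [0,0,1],"yaw": 0,"grip": 0},
    {"dp": [0,0,2],"yaw": 0,"grip": 0},
    {"dp": [0,0,2.5],"yaw": 0,"grip": 0},
    {"dp": [0,0,2.5],"yaw": 0,"grip": 0},
    {"dp": [0,0,2.5],"yaw": 0,"grip": 0}
  ]
}}

```text
time_s: 19.15
tcp_pos: [0.4999, -0.0204, 0.0242]
eef_rot: [180.0, 0.0, -1.1]
contact_force: [-0.8, -0.4, -0.9]
gripper_width: 0.0192
```

```bash
python3 go.py .5 -.02 .0236 -1.1
```

```text
t 19.15 tcp [499.9 -20.4  24.2] [180.     0.    -1.13] F [-0.8 -0.4 -0.9] w 19.2
dp [ 0.1 -0.4  0.6] yaw -0.001 len 0.7
```

Request:
{"op": "apply_moves", "data": {
  "commands": [
    {"dp": [0,0,0.7],"yaw": 0,"grip": 0},
    {"dp": [0,0,0.7],"yaw": 0,"grip": 0},
    {"dp": [0,0,0.7],"yaw": 0,"grip": 0.3},
    {"dp": [0,0,0.7],"yaw": 0,"grip": 0.5},
    {"dp": [0,0,0.7],"yaw": 0,"grip": 1},
    {"dp": [0,0,0.7],"yaw": 0,"grip": 1},
    {"dp": [0,0,0.7],"yaw": 0,"grip": 1},
    {"dp": [0,0,0.7],"yaw": 0,"grip": 1},
    {"dp": [0,0,0.7],"yaw": 0,"grip": 1},
    {"dp": [0,0,0.7],"yaw": 0,"grip": 1}
  ]
}}

```text
time_s: 20.4
tcp_pos: [0.4999, -0.0204, 0.0235]
eef_rot: [-180.0, -0.0, -1.1]
contact_force: [0.4, 0.2, -0.4]
gripper_width: 0.0863
```

```bash
python3 snap.py w13
```

```text
20.4 [ 0.4999308  -0.02040619  0.02346235] [-1.79999287e+02 -1.18549073e-03 -1.13622224e+00] [ 0.4  0.2 -0.4] 0.08632434821281551
```

View pics/w13.png

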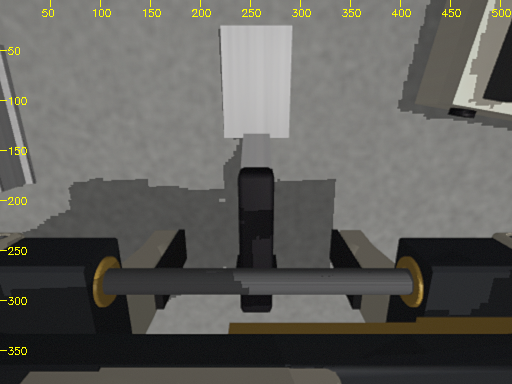

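Request:
{"op": "apply_moves", "data": {
  "commands": [
    {"dp": [0,0,-8],"yaw": 0,"grip": 1},
    {"dp": [0,0,-30],"yaw": 0,"grip": 1},
    {"dp": [0,0,-70],"yaw": 0,"grip": 1},
    {"dp": [0,0,-110],"yaw": 0,"grip": 1},
    {"dp": [0,0,-130],"yaw": 0,"grip": 1},
    {"dp": [0,0,-130],"yaw": 0,"grip": 1}
  ]
}}

```text
time_s: 21.2
tcp_pos: [0.5011, -0.0201, 0.1558]
eef_rot: [-179.9, -0.2, -1.1]
contact_force: [-0.2, 0.2, 0.1]
gripper_width: 0.0877
```

```bash
python3 snap.py w14; python3 go.py .567 -.272 .15 79.8; python3 -c "
from plant import get_state;print(get_state()['joints'])"
```

```text
21.2 [ 0.50105797 -0.02010317  0.15577811] [-179.9252904    -0.23501223   -1.12491158] [-0.2  0.2  0.1] 0.0877010075001225
t 21.25 tcp [500.2 -20.2 154.4] [-1.7995e+02 -1.1000e-01 -1.1400e+00] F [-0.2 -0.1 -0.5] w 87.6
dp [ 71.8 250.4   4.3] yaw -1.413 len 260.5
[ 2.02037026e+01  6.28527664e+00 -2.50999075e+01 -7.46570714e-03
 -5.84968225e+01  6.86626959e+01]
```

View pics/w14.png

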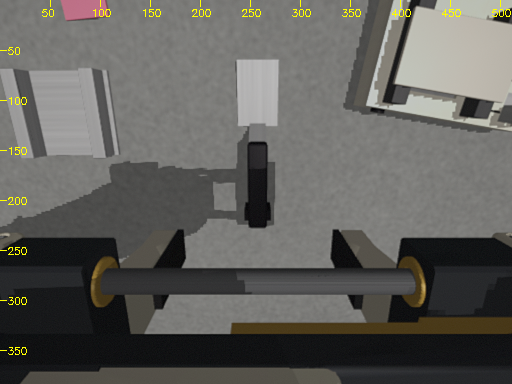

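Request:
{"op": "apply_moves", "data": {
  "commands": [
    {"dp": [4,15,0],"yaw": 0.17,"grip": 1},
    {"dp": [12,40,0],"yaw": 0.34,"grip": 1},
    {"dp": [20,70,0],"yaw": 0.51,"grip": 1},
    {"dp": [28,100,0],"yaw": 0.68,"grip": 1},
    {"dp": [37,130,0],"yaw": 0.85,"grip": 1},
    {"dp": [46,160,0],"yaw": 1.02,"grip": 1},
    {"dp": [54,190,0],"yaw": 1.19,"grip": 1},
    {"dp": [62,215,0],"yaw": 1.36,"grip": 1},
    {"dp": [68,238,2],"yaw": 1.53,"grip": 1},
    {"dp": [71.8,250,4],"yaw": 1.68,"grip": 1},
    {"dp": [71.8,250,4],"yaw": 1.729,"grip": 1},
    {"dp": [71.8,250,4],"yaw": 1.729,"grip": 1}
  ]
}}

```text
time_s: 22.75
tcp_pos: [0.566, -0.2718, 0.1481]
eef_rot: [179.9, 0.0, -100.2]
contact_force: [0.5, -0.5, -0.3]
gripper_width: 0.0874
```

```bash
python3 snap.py w15;python3 snap.py t15 top;python3 snap.py s15 side;  python3 go.py .567 -.272 .13 -100.2
```

```text
22.75 [ 0.5660412  -0.27180916  0.1481303 ] [ 1.79872226e+02  7.71353555e-03 -1.00199069e+02] [ 0.5 -0.5 -0.3] 0.0873642124551504
22.8 [ 0.56616839 -0.27168148  0.14841439] [ 1.79896766e+02  5.36616903e-03 -1.00138891e+02] [-0.1  0.7  0.5] 0.08747744697441859
22.85 [ 0.56637318 -0.27158372  0.14870699] [ 1.79926183e+02  3.35027715e-03 -1.00120339e+02] [-0.4 -0.5 -0.2] 0.0871439587768238
t 22.90 tcp [ 566.5 -271.6  149. ] [ 179.95    0.   -100.12] F [ 0.7 -0.5  0.8] w 87.7
dp [ 0.3 -0.6 19. ] yaw 0.001 len 19.0
```

View pics/w15.png

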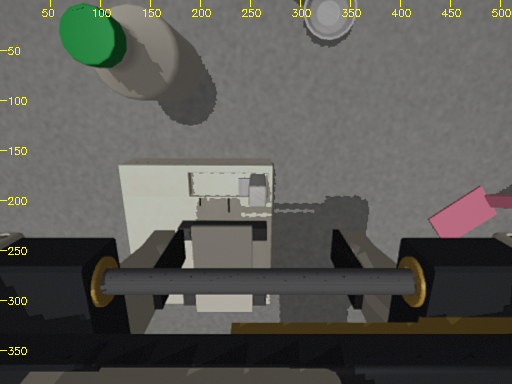

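View pics/s15.png

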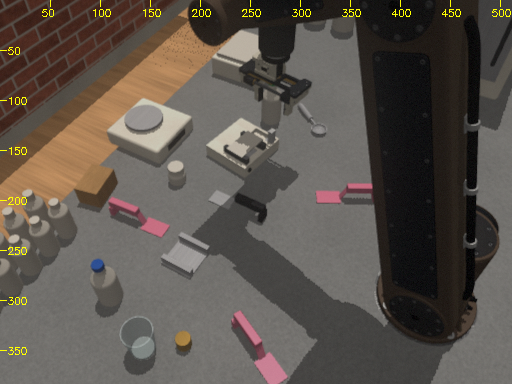

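Run:
```python
from h import *
c=pickle.load(open('w15.pkl','rb'))['color'];crop(c,110,155,175,165,4,'pics/w15a.png')
d=pickle.load(open('w15.pkl','rb'));C=cam(d,d['st'])
a=np.radians(-10.23);cx,sx=np.cos(a),np.sin(a)
for l in [(-.035,-.085,.08),(-.043,-.095,.08),(-.027,-.095,.08),(-.027,-.075,.08),(-.043,-.075,.08)]: print(l,proj(*C,[(.6163+cx*l[0]-sx*l[1],-.195+sx*l[0]+cx*l[1],l[2])]))
print(.6163+cx*-.035+sx*.085,-.195+sx*-.035-cx*.085, .6163+cx*-.005+sx*.085,-.195+sx*-.005-cx*.085)
```

```text
(-0.035, -0.085, 0.08) [[256.78091104 195.98901519]]
(-0.043, -0.095, 0.08) [[265.77206204 185.29764132]]
(-0.027, -0.095, 0.08) [[247.78875601 185.29508441]]
(-0.027, -0.075, 0.08) [[247.99069439 206.44145812]]
(-0.043, -0.075, 0.08) [[265.5685642  206.43974189]]
0.5667604003210509 -0.27243273250796124 0.5962834828723169 -0.277760733697069
```

View pics/w15a.png

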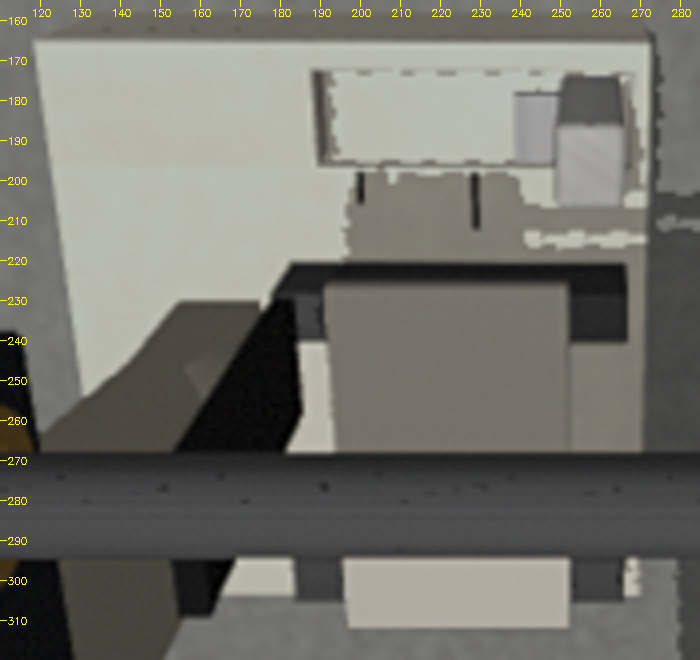

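Request:
{"op": "apply_moves", "data": {
  "commands": [
    {"dp": [0.7,-0.4,15],"yaw": 0.001,"grip": 1},
    {"dp": [0.7,-0.4,40],"yaw": 0.001,"grip": 1},
    {"dp": [0.7,-0.4,65],"yaw": 0.001,"grip": 1},
    {"dp": [0.7,-0.4,85],"yaw": 0.001,"grip": 1},
    {"dp": [0.7,-0.4,96],"yaw": 0.001,"grip": 1},
    {"dp": [0.7,-0.4,99],"yaw": 0.001,"grip": 1},
    {"dp": [0.7,-0.4,99],"yaw": 0.001,"grip": 1},
    {"dp": [0.7,-0.4,99],"yaw": 0.001,"grip": 1}
  ]
}}

```text
time_s: 23.9
tcp_pos: [0.5676, -0.2727, 0.0513]
eef_rot: [-179.9, -0.0, -100.2]
contact_force: [0.6, -0.4, 1.1]
gripper_width: 0.0876
```

```bash
python3 snap.py w16;  python3 go.py .5668 -.2724 .049 -100.2
```

```text
23.9 [ 0.56762179 -0.27265667  0.05130269] [-1.79916604e+02 -3.08315693e-03 -1.00247078e+02] [ 0.6 -0.4  1.1] 0.08760121651727253
t 23.95 tcp [ 567.5 -272.7   51.3] [-179.92   -0.   -100.25] F [-0.2  0.2 -0.7] w 87.5
dp [-0.1  0.8  2.3] yaw -0.001 len 2.4
```

View pics/w16.png

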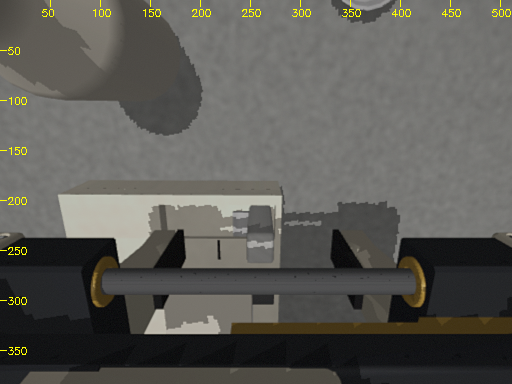

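Request:
{"op": "apply_moves", "data": {
  "commands": [
    {"dp": [0,0,1],"yaw": 0,"grip": 0.5},
    {"dp": [0,0,1],"yaw": 0,"grip": 0.4},
    {"dp": [0,0,1],"yaw": 0,"grip": 0.3},
    {"dp": [0,0,1],"yaw": 0,"grip": 0},
    {"dp": [0,0,1],"yaw": 0,"grip": 0},
    {"dp": [0,0,1],"yaw": 0,"grip": 0},
    {"dp": [0,0,1],"yaw": 0,"grip": 0},
    {"dp": [0,0,1],"yaw": 0,"grip": 0}
  ],
  "newtons": 30
}}

```text
time_s: 24.95
tcp_pos: [0.5665, -0.2725, 0.0494]
eef_rot: [179.9, 0.0, -100.3]
contact_force: [-3.7, 0.5, 2.9]
gripper_width: 0.0156
```

```bash
python3 go.py .5963 -.2777 .0505 -100.2
```

```text
t 24.95 tcp [ 566.5 -272.5   49.4] [ 179.94    0.   -100.26] F [-3.7  0.5  2.9] w 15.6
dp [ -0.1 -30.2  -1.1] yaw -0.001 len 30.2
```

Request:
{"op": "apply_moves", "data": {
  "commands": [
    {"dp": [0,-3,0],"yaw": 0,"grip": 0},
    {"dp": [0,-8,0],"yaw": 0,"grip": 0},
    {"dp": [0,-14,0],"yaw": 0,"grip": 0},
    {"dp": [0,-20,0],"yaw": 0,"grip": 0},
    {"dp": [0,-25,0],"yaw": 0,"grip": 0},
    {"dp": [0,-28,0],"yaw": 0,"grip": 0},
    {"dp": [0,-29.5,0],"yaw": 0,"grip": 0},
    {"dp": [0,-30,0],"yaw": 0,"grip": 0},
    {"dp": [0,-30,0],"yaw": 0,"grip": 0},
    {"dp": [0,-30,0],"yaw": 0,"grip": 0},
    {"dp": [0,-30,0],"yaw": 0,"grip": 0}
  ]
}}

```text
time_s: 26.32
tcp_pos: [0.5955, -0.2779, 0.0494]
eef_rot: [179.9, -0.0, -100.3]
contact_force: [-8.5, 1.4, 6.7]
gripper_width: 0.0156
```

```bash
python3 go.py .5963 -.2777 .0505 -100.2; python3 snap.py w17; python3 snap.py s17 side;python3 snap.py t17 top
python3 - <<'E'
from h import *
c=pickle.load(open('w17.pkl','rb'))['color'];crop(c,100,170,220,160,3,'pics/w17a.png')
c=pickle.load(open('s17.pkl','rb'))['color'];crop(c,195,70,120,110,6,'pics/s17a.png')
E
```

```text
t 26.32 tcp [ 595.5 -277.9   49.4] [ 179.86   -0.   -100.27] F [-8.5  1.4  6.7] w 15.6
dp [-0.3 -0.8 -1.1] yaw -0.001 len 1.4
26.325 [ 0.5954779  -0.27786159  0.04937989] [ 1.79862196e+02 -3.77344450e-03 -1.00271585e+02] [-8.5  1.4  6.7] 0.015596500765625852
26.375 [ 0.59548606 -0.2778361   0.04938666] [ 1.79863604e+02 -2.93331661e-03 -1.00267879e+02] [-7.5  1.1  5.9] 0.01564705250935309
26.425 [ 0.59542284 -0.27789098  0.04935584] [ 1.79855860e+02 -6.93707576e-03 -1.00269001e+02] [-7.4  1.8  5.8] 0.015389859030426709
```

View pics/w17a.png

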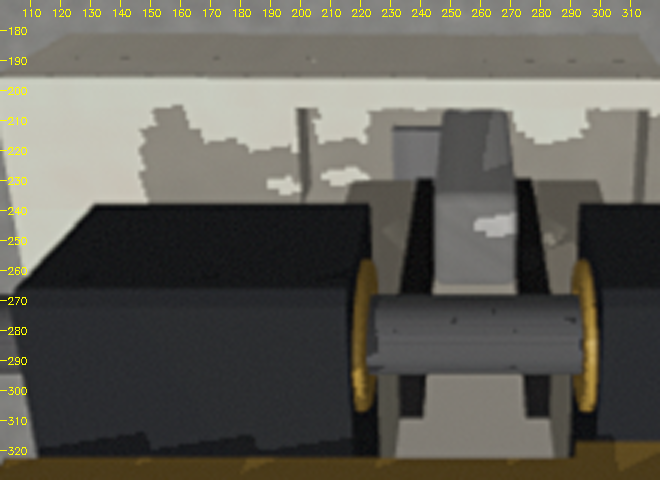

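View pics/s17a.png

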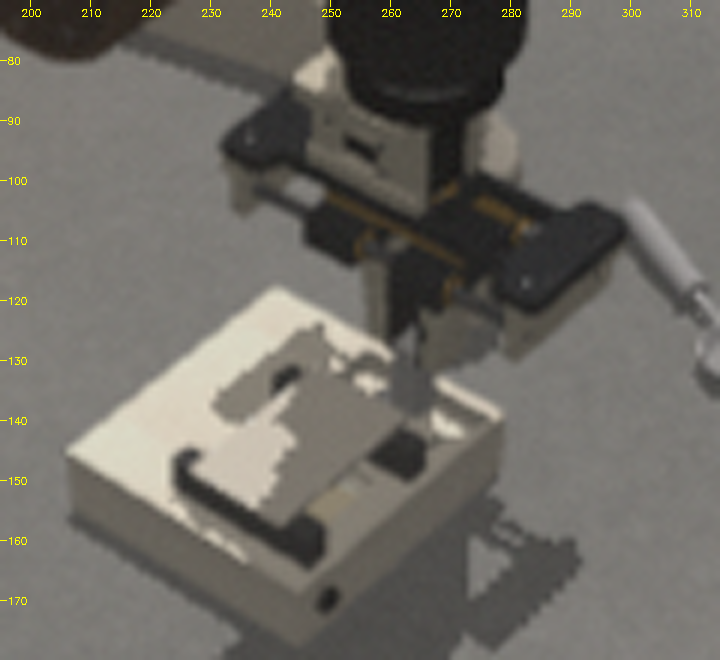

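View pics/t17.png

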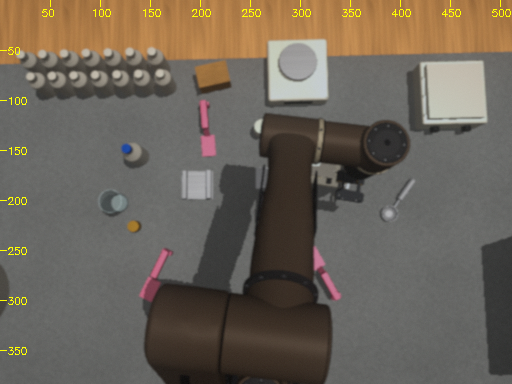

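Request:
{"op": "apply_moves", "data": {
  "commands": [
    {"dp": [0,-0.3,0],"yaw": 0,"grip": 0},
    {"dp": [0,-0.6,0],"yaw": 0,"grip": 0},
    {"dp": [0,-0.6,0],"yaw": 0,"grip": 0},
    {"dp": [0,-0.6,0],"yaw": 0,"grip": 0},
    {"dp": [0,-0.6,0],"yaw": 0,"grip": 0},
    {"dp": [0,-0.6,0],"yaw": 0,"grip": 0}
  ]
}}

```text
time_s: 27.22
tcp_pos: [0.5959, -0.278, 0.0494]
eef_rot: [179.8, -0.0, -100.3]
contact_force: [-6.9, 1.8, 6.4]
gripper_width: 0.0153
```

```bash
python3 go.py .5963 -.2777 .0505 -100.2
python3 - <<'E'
from h import *
c=pickle.load(open('w14.pkl','rb'))['color'];crop(c,350,0,162,140,4,'pics/w14a.png')
E
```

```text
t 27.23 tcp [ 595.9 -278.    49.4] [ 1.7985e+02 -1.0000e-02 -1.0027e+02] F [-6.9  1.8  6.4] w 15.3
dp [-0.3 -0.3 -1.1] yaw -0.001 len 1.2
```

View pics/w14a.png

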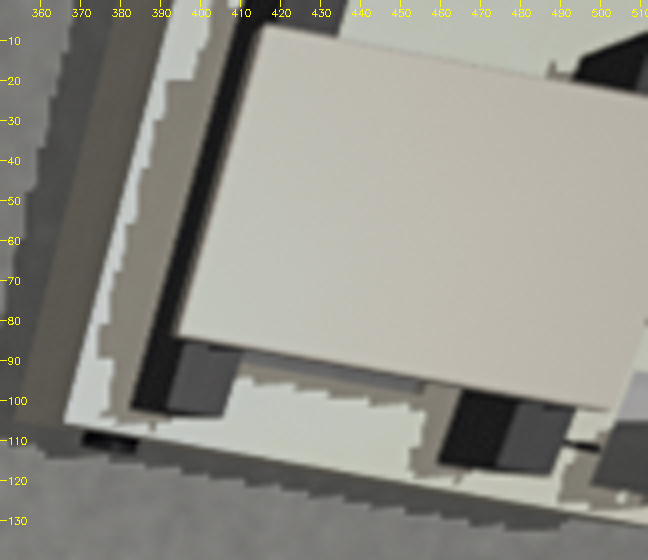

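Run:
```python
from rel import *
d=pickle.load(open('w14.pkl','rb'));C=cam(d,d['st'])
g=lambda L:[(350+a/4-.4,b/4-.4) for a,b in L]
L=[(.03,.05,.067),(-.03,.05,.067),(-.03,-.05,.067)]
o=fit([(*C,L,g([(262,25),(175,336),(607,410)]))],[.61,-.19,-.17]);print('plate',o[0][:2]*1e3,np.degrees(o[0][2]),o[1].round(1).tolist())
L=[(-.045,.046,.062),(-.045,.032,.062),(-.045,-.032,.062),(-.045,-.046,.062),(-.05,.06,.04)]
o=fit([(*C,L,g([(168,412),(221,417),(497,467),(554,475),(65,423)]))],[.61,-.19,-.17]);print('rails',o[0][:2]*1e3,np.degrees(o[0][2]),o[1].round(1).tolist())
d=pickle.load(open('t17.pkl','rb'))['color'];
```

```text
plate [ 616.31731936 -194.05815948] -10.228718431311414 [[-0.3, -0.3], [-0.4, -0.0], [1.0, 0.6]]
rails [ 616.51443375 -194.76544567] -10.01111709453537 [[-0.7, -0.4], [1.0, 0.8], [-0.2, -0.3], [0.2, 0.2], [-0.1, -0.1]]
```

```bash
python3 -c "
from plant import get_state,close_job
s=get_state();print(s['time_s'],s['tcp_pos'],s['contact_force'],s['gripper_width']);print(close_job())"
```

```text
27.225 [ 0.59592904 -0.27795925  0.04938494] [-6.87931856  1.80087865  6.41870855] 0.015327739511479019
the job is handed in; nothing more can be done
None
```

I did the whole job in the order asked and handed it in at 27.2 s, with the gripper still holding the shutter half open. The hand-in gave no verdict.

- **Plate:** I carried it from the rack on the lifter and laid it on the viewer's dark rails. A wrist picture taken after the lifter was set back puts it within about 0.7 mm of the stage centre and 0.2° of square. The gripper did not touch the glass.
- **Lifter:** it is standing on the bench at its original spot, clear of the viewer, and released. Later pictures show it upright. I made no check of it after the shutter move.
- **Shutter:** the gripper holds the tab about 0.4 mm from the half-travel point I calculated. The spring pushes back with about 7 N against the 7.5 N expected, and the slot in the wrist picture puts the tab at half travel within about 0.3 mm.
- **Bystanders:** those visible in the last pictures look unmoved. The arm hid part of the top view, including most of the cream jar and all of the green-capped bottle.
- **Disagreements:** while I carried the plate, the wrist pictures fitted best with it 2–3 mm lower than calculated, so the blade may have sagged slightly or the calibration may be off. It did not affect the placing. While the tab is held, the force reading also shows about 6 N vertically, which I did not look into.

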